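# Load and lock the transit crate

### The job

Get the crate ready for the road: swing the blue tip bin over so that all its red plug bodies drop into the green tray, swing the bin back fully upright, and stand every battery pack upright on the floor of the grey bay, in whatever order you like. Once plugs and packs are all in, fit the spring bar over the packs: brass plunger in the tall cheek's channel, press it in, bring the bar down and let it spring out so that its pin sits fully home in the near cup and its plunger fully home in the pocket at the foot of the channel, then let go. Leave the other things on the bench where they are.

Things in the scene. Friction and masses are not known exactly. Their poses are not given: they have to be found in the camera images.
- crate: Fixed transit crate on a base plate 250 x 350 mm, 6 thick. Origin on the table under the middle of the grey bay. x runs along the bay to the far, tall cheek; y to the tip bin; z up. Below, 'crate a, b, c' means mm in this frame. Two yellow cheeks stand at the bay's ends, y -22..22: near one x -114..-97, top z 136; far one x 96..114, top z 183.
- bay (a point): Middle of the grey bay's floor (crate 0, 0, 6). Inside, the bay spans crate x -95..95, y -33..33; walls 6 mm thick, tops at z 24. Axes as the crate.
- tray (a point): Middle of the green plug tray's floor (crate 0, 137.5, 6). Inside, the tray spans crate x -95..95, y 75..200; walls to z 60. Axes as the crate.
- cup (a point): In the near cheek: middle of the closed cup's floor, at the seated bar's axis (crate -106, 0, 118). The cup is a square hole 19 wide (y), crate z 112 to 129.5, 9 deep, opening to +x, its bottom sloping down 6 mm towards the mouth. Axes as the crate.
- pocket (a point): In the far cheek: middle of the pocket's floor, at the seated bar's axis (crate 106, 0, 118). The cheek has an upright channel 19 wide (y), open above and to -x, 5 deep (mouth x 96, steel floor x 101), from the top down to z 129. Below it, z 112 to 129, it deepens into the pocket (floor x 106). It ends at z 112. Axes as the crate.
- tip_handle (a point): Middle of the tip bin's handle: a round steel bar 12 mm thick and 100 mm long, parallel to the hinge, 135 mm behind it and 8 mm below it when the bin is upright, 34 mm clear of the bin's back wall; its end arms at 50 mm either side.
- tipbin (a joint): Angle (rad) of the blue tip bin, 140 x 95 x 85 mm, open on top. Its hinge line runs along the crate's x through crate y 190, z 125 mm, at the pouring lip: 0 = upright, 2.4 = its end, well over. It grows as the handle goes up and over towards the tray, about the crate's +x axis. It is stiff (about 6 N at the handle) and stays where it is left.
- bar: Loose spring bar: square aluminium tube 170 x 26 x 26 mm with an orange band in the middle. Origin on the axis at the tube's middle; x along the bar towards the brass plunger. A fixed steel pin, 12 mm thick and 14 mm long, is at the -x end; at the +x end (black collar) the brass plunger, 12 mm thick, stands out 40 mm when free and springs in. Pins polished, slippery. Whole length 224 mm free, 190 mm pressed in. About 0.3 kg.
- plunger (a joint): How far the plunger is pressed in: 0 = free, 0.034 m = fully in. Spring: 2 N at 0, 0.2 N more each mm. About 0.012 when the bar is seated.
- bar_pin (a point): Centre of the end face of the bar's fixed pin (bar -99, 0, 0 mm).
- plunger_tip (a point): Centre of the end face of the plunger (bar 125, 0, 0 mm when free; moves with the plunger).
- pack0: Loose battery pack, black with a red belt, 40 (x) x 52 (y) x 56 mm (z), about 0.25 kg; stands on the table. Origin at the centre of its underside, z up. May be absent.
- pack1: Loose battery pack, black with a red belt, 40 (x) x 52 (y) x 56 mm (z), about 0.25 kg; stands on the table. Origin at the centre of its underside, z up. May be absent.
- pack2: Loose battery pack, black with a red belt, 40 (x) x 52 (y) x 56 mm (z), about 0.25 kg; stands on the table. Origin at the centre of its underside, z up. May be absent.
- plug0: Red plug body, round 26 mm thick and 46 mm long (its z) with a 28 mm square flange in the middle; at the start on end in the tip bin. Origin at its centre. May be absent.
- plug1: Red plug body, round 26 mm thick and 46 mm long (its z) with a 28 mm square flange in the middle; at the start on end in the tip bin. Origin at its centre. May be absent.
- plug2: Red plug body, round 26 mm thick and 46 mm long (its z) with a 28 mm square flange in the middle; at the start on end in the tip bin. Origin at its centre. May be absent.
- plug3: Red plug body, round 26 mm thick and 46 mm long (its z) with a 28 mm square flange in the middle; at the start on end in the tip bin. Origin at its centre. May be absent.
- meter: Orange multimeter 85 x 150 x 40 mm, a bystander. Origin on its underside.
- screwdriver: Screwdriver lying on the bench, a bystander. Origin on its underside.
- mug: White mug, 80 mm wide, 90 mm high, a bystander. Origin on its underside.
- flux: Amber flux bottle 44 mm wide, 100 mm high, a bystander. Origin on its underside.
- case: Small grey case 90 x 130 x 50 mm, a bystander. Origin on its underside.
- wrench: Wrench lying on the bench, a bystander. Origin on its underside.
There are look-alikes about, which are no part of the job. Of the things that look like the bar, the smallest one is meant.

How it is judged:
On the way, in this order (a step that is already met when the one before it is completed fails the run):
1. all plugs are in the tray and all packs stand in the bay, with the bar not yet fitted (x of plug0 in the frame of tray between -0.095 and 0.095 m and y of plug0 in the frame of tray between -0.063 and 0.063 m and z of plug0 in the frame of tray between 0 and 0.055 m and x of plug1 in the frame of tray between -0.095 and 0.095 m and y of plug1 in the frame of tray between -0.063 and 0.063 m and z of plug1 in the frame of tray between 0 and 0.055 m and x of plug2 in the frame of tray between -0.095 and 0.095 m and y of plug2 in the frame of tray between -0.063 and 0.063 m and z of plug2 in the frame of tray between 0 and 0.055 m and x of plug3 in the frame of tray between -0.095 and 0.095 m and y of plug3 in the frame of tray between -0.063 and 0.063 m and z of plug3 in the frame of tray between 0 and 0.055 m and x of pack0 in the frame of bay between -0.095 and 0.095 m and y of pack0 in the frame of bay between -0.033 and 0.033 m and z of pack0 in the frame of bay between -0.004 and 0.008 m and angle between each of pack0, pack1, pack2's own z axis and vertical below 0.15 rad and x of pack1 in the frame of bay between -0.095 and 0.095 m and y of pack1 in the frame of bay between -0.033 and 0.033 m and z of pack1 in the frame of bay between -0.004 and 0.008 m and x of pack2 in the frame of bay between -0.095 and 0.095 m and y of pack2 in the frame of bay between -0.033 and 0.033 m and z of pack2 in the frame of bay between -0.004 and 0.008 m and not (distance between bar_pin and cup below 0.007 m and distance between plunger_tip and pocket below 0.007 m)), for 0.2 s.
2. the spring bar sits in the cup and in the pocket (distance between bar_pin and cup below 0.007 m and distance between plunger_tip and pocket below 0.007 m), for 0.2 s.
At the end, for the whole second after the job is handed in: Every plug lies in the tray, every pack stands in the bay on its floor (within 8 mm, tilt under 0.15 rad), the bar's pin end is within 7 mm of the cup's floor point and the plunger's end within 7 mm of the pocket's floor point, the tip bin is within 0.12 rad of upright, all at rest (all of step 2 and x of plug0 in the frame of tray between -0.095 and 0.095 m and y of plug0 in the frame of tray between -0.063 and 0.063 m and z of plug0 in the frame of tray between 0 and 0.055 m and x of plug1 in the frame of tray between -0.095 and 0.095 m and y of plug1 in the frame of tray between -0.063 and 0.063 m and z of plug1 in the frame of tray between 0 and 0.055 m and x of plug2 in the frame of tray between -0.095 and 0.095 m and y of plug2 in the frame of tray between -0.063 and 0.063 m and z of plug2 in the frame of tray between 0 and 0.055 m and x of plug3 in the frame of tray between -0.095 and 0.095 m and y of plug3 in the frame of tray between -0.063 and 0.063 m and z of plug3 in the frame of tray between 0 and 0.055 m and x of pack0 in the frame of bay between -0.095 and 0.095 m and y of pack0 in the frame of bay between -0.033 and 0.033 m and z of pack0 in the frame of bay between -0.004 and 0.008 m and angle between each of pack0, pack1, pack2's own z axis and vertical below 0.15 rad and x of pack1 in the frame of bay between -0.095 and 0.095 m and y of pack1 in the frame of bay between -0.033 and 0.033 m and z of pack1 in the frame of bay between -0.004 and 0.008 m and x of pack2 in the frame of bay between -0.095 and 0.095 m and y of pack2 in the frame of bay between -0.033 and 0.033 m and z of pack2 in the frame of bay between -0.004 and 0.008 m and linear speed of each of pack0, pack1, pack2, plug0, plug1, plug2, plug3, bar below 0.03 m/s and value of joint tipbin below 0.12 rad); the robot touches nothing.
It fails at once if a bystander is shoved more than 5 cm from its place (distance of any of meter, screwdriver, mug, flux, case, wrench from where it was at the start of the episode above 0.05 m).
Of pack0, pack1, pack2 only 2 to 3 are there at a start; the rules pass over those that are not, and their reading is None.
Of plug0, plug1, plug2, plug3 only 2 to 4 are there at a start; the rules pass over those that are not, and their reading is None.
At some moment in a run one of pack0, pack1, pack2 may be knocked a few centimetres aside while the robot is not near it.
It also fails if it takes over 210 s, if anything falls off the work surface, if the arm or the gripper's body presses on something with over 40 N, if the wrist force passes 120 N, or if a joint passes its speed limit or range.

### The arm

A 6-joint arm with a two-finger parallel gripper is mounted at the origin on the work surface. World frame = base frame: x ahead of the robot, y to its left, z up, the work surface at z = 0. Lengths are in m, angles in rad, forces in N, time in s.
With the tool pointing down it reaches from about 0.425 to 0.95 m from the base axis. Payload 3.5 kg.
Tool frame: the origin (TCP) lies at the very end of the fingers, on their centre line; the grasp point (between the pads) lies 19 mm behind it; z points along the fingers, y is the line along which they close (so a half turn about z gives the same grasp; the last joint's range is limited). The gripper opens to 85 mm and grips with 20 to 120 N. Pads are 22 mm wide; open, the fingers measure 114 mm over their backs; the gripper's body (76 mm by 85 mm) begins 54 mm behind the grasp point. The pads swing forward as they close: fully open they stand 13 mm farther back than shut.
Start: joints at [-0.15, 0.286, 1.577, -0, 1.279, -0.15], TCP at [0.675, 0, 0.231] pointing down, gripper open.
Joint ranges: [-2.77, 2.77], [-0.9, 2.22], [0.21, 2.48], [-1.53, 4.67], [0.24, 2.81], [-2.84, 2.84]. Speed limits (rad/s): [2.79, 2.79, 3.14, 3.14, 3.14, 3.14].

### API

Orientations are given as a unit quaternion [x, y, z, w].
In Python, from plant import ctrl, optics, sign_off gives the robot as it stands.
- The arm moves only by the shell command python3 -m creep 'ROWS' [FORCE]. ROWS is JSON, a list of rows, each an object of numbers: "x", "y", "z": the shift along the tool's x, y, z in mm; "rx", "ry", "rz": the turn, a rotation vector about the tool's x, y, z in degrees; "grip": the opening, from 0 (shut) to 1 (fully open). In form: [{"x": .., "y": .., "z": .., "rx": .., "ry": .., "rz": .., "grip": ..}, ...]. A call has exactly 10 rows; each row shifts and turns the commanded pose from where the row before left it, along the tool's axes as they then stand; what a row does not reach is not made up. A row lasts 1/12 s, in which the tool goes at most 41.7 mm and 7.16 degrees, less where a joint would pass 70% of its speed; a pose out of reach is approached as far as the arm can. A call with a gripper value outside its range is refused whole. The fingers move at their own pace and stop on an object; FORCE is the grip in N (left out, the last holds). Time passes only in rows, so rows that do not move let the fingers close, or fill a call up. It gives the time, the measured TCP pose, the force, the opening and the grip force at its end, in the units of the state.
- ctrl.get_state(): the state, without advancing time (a new reading comes with each control period).
- optics.read_camera(name): name is "scene" or "side" or "wrist"; returns a dict with "color" (384x512x3 uint8, blue, green, red), "K" (3x3 intrinsics, pixels), "D" ([k1, k2, p1, p2, k3] as OpenCV has them; the pictures are not rectified), "R" (3x3) and "t" (3): a world point X has camera coordinates R X + t. Camera axes: x right, y down, z forward; pixel columns grow to the right and rows downward; lengths in m; the calibration is good to about 2 mm. A picture is of the moment at which its call begins. There is no depth.
- sign_off(): hands the job in; it is judged then, once.
The state is a dict: "time": time; "qpos": joint angles; "dq": joint speeds; "joint_efforts": joint torques, N m; "eef_pos": TCP position; "tcp_rot": TCP orientation; "contact_force": force on the tool from outside, world axes, zero at the start; "wrist_torque": the same for the moment, N m; "opening": opening from 0.0 (shut) to 1.0 (fully open); "finger_force": force on a finger pad.
Only numpy, scipy, OpenCV 4.12 (cv2) and the standard library are available. Lean on these libraries where they do the work, as an engineer would, in place of code of your own. Each camera call takes 0.05 s, during which the arm holds its last target. There are 200 camera calls.

## Working session

There is one attempt and no reset: what is moved stays moved. The work goes in short steps, Python scripts to look and compute and a shell command to move; the robot and the scene stay as the last step left them, time stands still between calls to the robot, and variables do not carry over. Pictures are saved under pics/ and viewed, at most 14 in all, crops included, and the job is handed in when it is done.

```bash
ls; mkdir -p pics
python3 - <<'E'
from plant import ctrl, optics
import cv2,pickle
s=ctrl.get_state(); print(s)
d={}
for n in("scene","side","wrist"):
    d[n]=optics.read_camera(n); cv2.imwrite(f"pics/{n}0.png",d[n]["color"]); print(n,d[n]["R"],d[n]["t"],d[n]["K"],d[n]["D"])
pickle.dump(d,open("c0.pkl","wb"))
cv2.imwrite("pics/a0.png",cv2.resize(d["scene"]["color"],(800,600),interpolation=cv2.INTER_CUBIC))
cv2.imwrite("pics/b0.png",cv2.resize(d["side"]["color"],(800,600),interpolation=cv2.INTER_CUBIC))
E
```

```text
pics
{'time': 0.0, 'qpos': array([-1.50011361e-01,  2.87201486e-01,  1.57818357e+00, -4.27160809e-06,
        1.27863164e+00, -1.49974644e-01]), 'dq': array([ 7.45815820e-04,  1.52066652e-03,  9.93174780e-04,  8.33842822e-04,
       -1.98664058e-03,  8.48304237e-05]), 'joint_efforts': array([-1.79628755e-04, -4.05981302e+01, -2.92628127e+01, -1.54224781e-04,
        5.81841552e-03,  3.74769741e-06]), 'eef_pos': array([6.74331936e-01, 1.21868825e-04, 2.29919761e-01]), 'tcp_rot': array([ 0.70711881,  0.70709372, -0.00072098, -0.00097426]), 'contact_force': array([-0.4476511 , -0.38194123,  0.45787761]), 'wrist_torque': array([0.01599963, 0.00897129, 0.02256291]), 'finger_force': 0.0, 'opening': 0.998690429582586}
scene [[-0.89041304  0.4549964   0.0119535 ]
 [ 0.30537823  0.61667713 -0.72557113]
 [-0.3375037  -0.64240766 -0.68804335]] [0.51948573 0.01215991 1.65844854] [[479.29070256   0.         258.0823902 ]
 [  0.         479.29070256 184.76258849]
 [  0.           0.           1.        ]] [-0.18588717  0.          0.          0.          0.        ]
side [[ 0.74469229  0.66716625  0.01796059]
 [ 0.45216659 -0.48455003 -0.74883686]
 [-0.49089588  0.56577421 -0.66251096]] [-0.27895528 -0.21010353  1.78861411] [[378.00023334   0.         255.13644321]
 [  0.         378.00023334 187.75233704]
 [  0.           0.           1.        ]] [-0.03289159  0.          0.          0.          0.        ]
wrist [[ 9.99998591e-01  9.50594937e-05 -1.67605425e-03]
 [ 5.67179526e-04 -9.58818004e-01  2.84020623e-01]
 [-1.58003213e-03 -2.84021174e-01 -9.58816706e-01]] [-0.67366583 -0.03646229  0.37730346] [[316.84383841   0.         256.41469946]
 [  0.         316.84383841 191.8648297 ]
 [  0.           0.           1.        ]] [0.02827653 0.         0.         0.         0.        ]
```

View pics/a0.png

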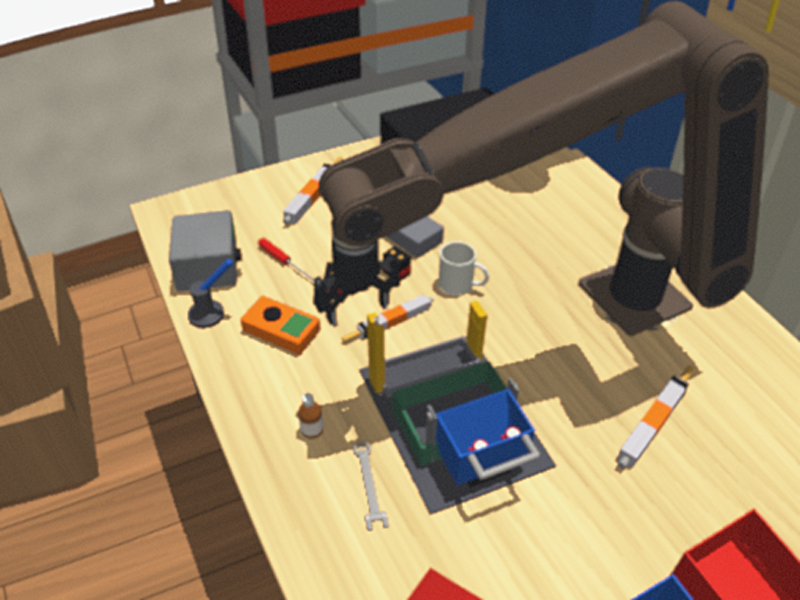

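View pics/b0.png

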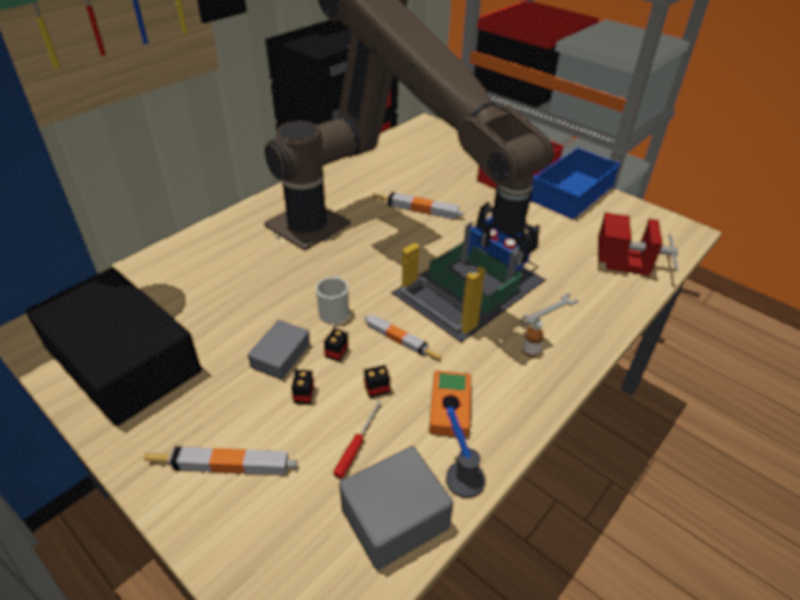

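The scene view (800 px wide) shows the crate with its blue bin at (485,440), the handle at (505,465), and the yellow cheeks at (375,350) far and (477,330) near. There are three bar look-alikes at (400,315), (655,420) and (305,195). The side view shows three packs at (303,386), (336,343) and (377,380).

```bash
cat > h.py <<'E'
import cv2,numpy as np,pickle
from plant import ctrl,optics
def ray(c,px):
    u=cv2.undistortPoints(np.array(px,float).reshape(-1,1,2),c["K"],np.array(c["D"])).reshape(-1,2)
    R=np.array(c["R"]);return -R.T@np.array(c["t"]),np.c_[u,np.ones(len(u))]@R
def plane(c,px,z):
    o,d=ray(c,px);return o+d*((z-o[2])/d[:,2])[:,None]
def proj(c,X):
    return cv2.projectPoints(np.array(X,float).reshape(-1,1,3),cv2.Rodrigues(np.array(c["R"]))[0],np.array(c["t"],float),c["K"],np.array(c["D"]))[0].reshape(-1,2)
def tri(c1,p1,c2,p2):
    A=[];b=[]
    for c,p in((c1,p1),(c2,p2)):
        o,d=ray(c,p);d=d[0]/np.linalg.norm(d[0]);M=np.eye(3)-np.outer(d,d);A.append(M);b.append(M@o)
    x,r,*_=np.linalg.lstsq(np.vstack(A),np.hstack(b),rcond=None);return x,float(r[0])**.5*1e3 if len(r) else 0
def mask(c,lo,hi):
    return cv2.inRange(cv2.cvtColor(c["color"],cv2.COLOR_BGR2HSV),np.array(lo),np.array(hi))
def blobs(m,amin=15):
    return [x for x in cv2.findContours(m,cv2.RETR_EXTERNAL,cv2.CHAIN_APPROX_NONE)[0] if cv2.contourArea(x)>=amin]
E
python3 - <<'E'
from h import *
d=pickle.load(open("c0.pkl","rb"))
np.set_printoptions(precision=4,suppress=True)
for n in("scene","side"):
    c=d[n]
    print(n,"YELLOW")
    for b in blobs(mask(c,(22,150,60),(30,255,255)),30):
        print(cv2.contourArea(b),cv2.boundingRect(b),cv2.boxPoints(cv2.minAreaRect(b)).round(1).tolist())
    print(n,"ORANGE")
    for b in blobs(mask(c,(5,180,120),(16,255,255)),20):
        m=cv2.moments(b);p=[m["m10"]/m["m00"],m["m01"]/m["m00"]]
        print(cv2.contourArea(b),np.round(p,1),plane(c,[p],.018)[0])
    print(n,"RED")
    for b in blobs(cv2.bitwise_or(mask(c,(0,120,50),(4,255,255)),mask(c,(172,120,50),(180,255,255))),8):
        m=cv2.moments(b);p=[m["m10"]/m["m00"],m["m01"]/m["m00"]]
        print(cv2.contourArea(b),np.round(p,1),plane(c,[p],.02)[0])
def crop(n,x,y,w,h,s): return cv2.resize(d[n]["color"][y:y+h,x:x+w],None,fx=s,fy=s,interpolation=cv2.INTER_CUBIC)
cv2.imwrite("pics/c1.png",crop("scene",200,185,160,145,4))
cv2.imwrite("pics/c2.png",crop("side",155,140,200,145,4))
E
```

```text
scene YELLOW
282.0 (235, 200, 11, 51) [[234.3000030517578, 200.1999969482422], [243.5, 199.8000030517578], [245.8000030517578, 249.89999389648438], [236.60000610351562, 250.3000030517578]]
214.0 (299, 193, 12, 35) [[298.1000061035156, 226.10000610351562], [302.0, 192.60000610351562], [311.20001220703125, 193.6999969482422], [307.20001220703125, 227.10000610351562]]
67.5 (490, 0, 9, 21) [[488.70001220703125, 19.399999618530273], [494.29998779296875, -1.0], [498.3999938964844, 0.10000000149011612], [492.8999938964844, 20.5]]
scene ORANGE
21.5 [200.5 262.9] [ 0.7687 -0.0084  0.018 ]
156.5 [420.3 265.1] [0.1906 0.2961 0.018 ]
91.5 [252.8 201.6] [ 0.5186 -0.1654  0.018 ]
1028.5 [179.2 207.4] [ 0.7457 -0.2482  0.018 ]
66.5 [199.3 120.6] [ 0.5072 -0.6655  0.018 ]
917.0 [233.1  27.4] [ 0.0262 -1.3869  0.018 ]
scene RED
412.5 [280.9 376.8] [0.7286 0.4067 0.02  ]
3093.0 [474.2 361. ] [0.2662 0.6174 0.02  ]
24.0 [258.3 173.7] [ 0.4412 -0.2775  0.02  ]
87.5 [174.6 160.1] [ 0.6788 -0.4771  0.02  ]
614.5 [193.8   5.5] [ 0.107  -1.7672  0.02  ]
65.5 [152.1   4.5] [ 0.3223 -1.9067  0.02  ]
side YELL
[... 862 characters left out ...]
[0.8046 1.463  0.018 ]
240.5 [433.4  11. ] [-0.0054  2.8638  0.018 ]
619.5 [388.9   5.6] [-0.3709  2.7058  0.018 ]
132.5 [316.9   3.3] [-0.879   2.2611  0.018 ]
210.0 [292.   16.5] [-0.8039  1.783   0.018 ]
side RED
146.5 [222.7 291.8] [ 0.6805 -0.492   0.02  ]
30.0 [193.4 254.5] [ 0.5046 -0.457   0.02  ]
39.5 [242.  249.4] [ 0.6096 -0.33    0.02  ]
35.0 [214.5 226. ] [ 0.4623 -0.319   0.02  ]
901.0 [401.1 157.1] [0.7741 0.5445 0.02  ]
48.5 [310.9 113.8] [0.2545 0.5711 0.02  ]
43.0 [355.9  96. ] [0.3248 0.9105 0.02  ]
15.0 [246.3  80.1] [-0.2564  0.6245  0.02  ]
13.5 [248.1  63.6] [-0.4109  0.8084  0.02  ]
41.0 [60.7 17.9] [-2.153  0.417  0.02 ]
1255.5 [341.4  14.8] [-0.5288  2.1252  0.02  ]
```

View pics/c1.png

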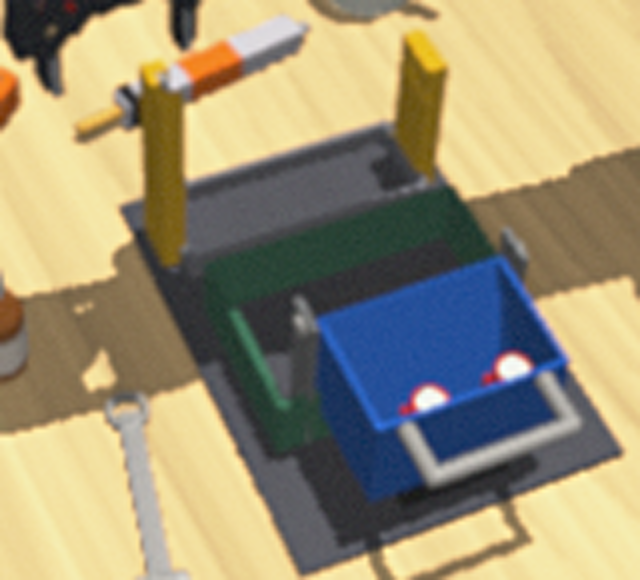

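View pics/c2.png

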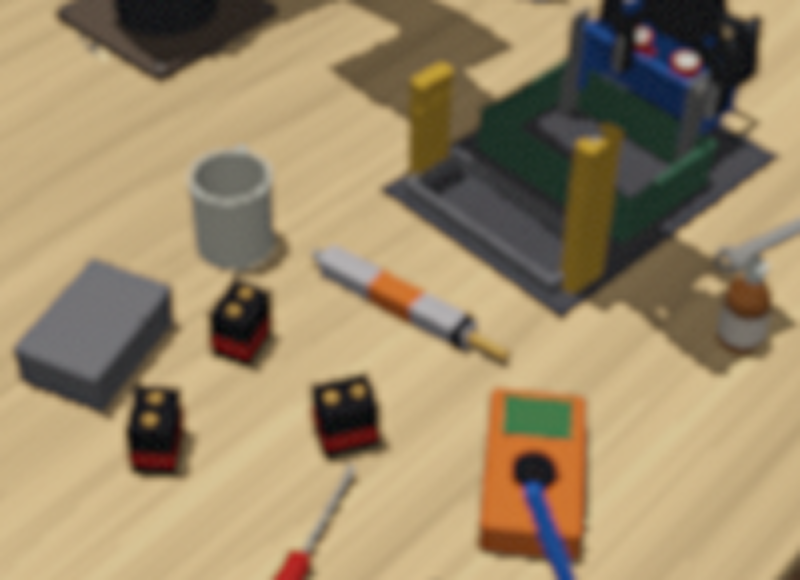

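c1 shows the bin with two white-ended plugs at (428,400) and (512,368), and the handle running (432,478) to (572,423). The plate corners are (122,208), (390,125), (622,452) and (303,575). c2 shows the packs standing at (240,310), (155,425) and (346,410), and a bar running (317,255) to (507,360).

Run:
```python
from h import *
d=pickle.load(open("c0.pkl","rb")); S,D=d["scene"],d["side"]
np.set_printoptions(precision=4,suppress=True)
f=lambda p:np.array(p,float)/4+[200,185]
g=lambda p:np.array(p,float)/4+[155,140]
pl=plane(S,f([(122,208),(390,125),(622,452),(303,575)]),.006);print("plate",pl,[np.linalg.norm(pl[i]-pl[i-1]) for i in range(4)])
for a,b,n in(((153,73),(597,143),"far"),((425,50),(432,77),"near")):
    print(n,tri(S,f(a),D,g(b)),plane(S,[f(a)],.183 if n=="far" else .136),plane(D,[g(b)],.183 if n=="far" else .136))
print("handle",plane(S,f([(432,478),(503,450),(572,423)]),.117))
b=plane(D,g([(317,255),(507,360)]),.013);print("bar1 side",b,np.linalg.norm(b[0]-b[1]))
b=plane(S,f([(305,30),(80,133)]),.013);print("bar1 scene",b,np.linalg.norm(b[0]-b[1]))
b=plane(S,np.array([(622,465),(690,372)])*.64,.013);print("bar2",b,np.linalg.norm(b[0]-b[1]))
b=plane(D,np.array([(296,466),(147,458)])*.64,.013);print("bar3",b,np.linalg.norm(b[0]-b[1]))
for n,p in dict(A=[(242,300),(246,293),(233,310)],B=[(155,410),(158,398),(150,419)],C=[(346,398),(331,398),(358,390)]).items():
    q=plane(D,g(p),.056);v=q[2]-q[1];print(n,q[0],"term dir",np.degrees(np.arctan2(v[1],v[0])),np.linalg.norm(v))
```

```text
plate [[ 0.6442 -0.0691  0.006 ]
 [ 0.4135 -0.0522  0.006 ]
 [ 0.4256  0.293   0.006 ]
 [ 0.6714  0.2752  0.006 ]] [np.float64(0.34539293634384144), np.float64(0.23126941417818125), np.float64(0.3453376955075452), np.float64(0.2465008522044374)]
far (array([ 0.6325, -0.0336,  0.1814]), 2.3693744703973443) [[ 0.6313 -0.0331  0.183 ]] [[ 0.6354 -0.0359  0.183 ]]
near (array([ 0.4198, -0.0094,  0.131 ]), 2.668393218074537) [[ 0.4206 -0.0064  0.136 ]] [[ 0.4265 -0.0154  0.136 ]]
handle [[0.6009 0.3049 0.117 ]
 [0.5501 0.3078 0.117 ]
 [0.4995 0.3111 0.117 ]]
bar1 side [[ 0.4285 -0.182   0.013 ]
 [ 0.6499 -0.1631  0.013 ]] 0.22222092128607496
bar1 scene [[ 0.4263 -0.1732  0.013 ]
 [ 0.6438 -0.1497  0.013 ]] 0.2187809537257254
bar2 [[0.3205 0.353  0.013 ]
 [0.0534 0.2439 0.013 ]] 0.2885598469826185
bar3 [[ 0.6186 -0.5739  0.013 ]
 [ 0.3891 -0.7624  0.013 ]] 0.2969516026316067
A [ 0.4515 -0.3012  0.056 ] term dir -73.0415690562469 0.02368903862385371
B [ 0.4913 -0.4394  0.056 ] term dir -57.86219747744702 0.0232393972397684
C [ 0.5994 -0.3214  0.056 ] term dir 64.10606047537352 0.0244075389618498
```

```bash
cat >> h.py <<'E'
from scipy.spatial.transform import Rotation as Ro
np.set_printoptions(precision=4,suppress=True)
def down(yaw): # tool z down, tool x along world yaw (deg)
    return Ro.from_euler("z",yaw,degrees=True)*Ro.from_euler("x",180,degrees=True)
def to(p,R,s=None):
    s=s or ctrl.get_state();T=Ro.from_quat(s["tcp_rot"])
    print("shift mm",(T.inv().apply(np.array(p)-s["eef_pos"])*1e3).round(1),"turn deg",np.degrees((T.inv()*R).as_rotvec()).round(2),"q",s["qpos"].round(2))
class Crate:
    def __init__(s,o,yaw): s.o=np.array([*o,0.]);s.yaw=yaw;s.R=Ro.from_euler("z",yaw,degrees=True)
    def w(s,p): return s.o+s.R.apply(np.array(p,float)/1e3)
    def inv(s,X): return s.R.inv().apply(np.array(X)-s.o)*1e3
E
python3 -m creep '[{"x":30,"y":-12,"grip":0.35},{"x":31,"y":-12,"grip":0.35},{"x":31,"y":-12,"grip":0.35},{"x":31,"y":-12,"grip":0.35},{"x":31,"y":-12,"grip":0.35},{"x":31,"y":-12,"grip":0.35},{"x":31,"y":-12,"grip":0.35},{"x":31,"y":-13,"grip":0.35},{"x":31,"y":-13,"grip":0.35},{"x":30,"y":-14,"grip":0.35}]' 30
python3 -m creep '[{"rz":6.8,"grip":0.35},{"rz":6.8,"grip":0.35},{"rz":6.8,"grip":0.35},{"rz":6.8,"grip":0.35},{"rz":6.8,"grip":0.35},{"rz":6.8,"grip":0.35},{"rz":6.8,"grip":0.35},{"rz":6.8,"grip":0.35},{"rz":6.8,"grip":0.35},{"rz":6.8,"grip":0.35}]'
python3 -m creep '[{"rz":6.6,"grip":0.35},{"rz":6.6,"grip":0.35},{"rz":6.6,"grip":0.35},{"rz":6.5,"grip":0.35},{"grip":0.35},{"grip":0.35},{"grip":0.35},{"grip":0.35},{"grip":0.35},{"grip":0.35}]'
python3 - <<'E'
from h import *
to([.55,.308,.18],down(-4.3))
d={n:optics.read_camera(n) for n in("wrist","side","scene")}
pickle.dump(d,open("c1.pkl","wb"))
cv2.imwrite("pics/w1.png",d["wrist"]["color"])
E
```

```text
shift mm [ 307.9 -124.4   50.6] turn deg [-0.09  0.07 94.3 ] q [-0.15  0.29  1.58 -0.    1.28 -0.15]$[0]: bad value
$[0]: bad value
$[0]: bad value
```

View pics/w1.png

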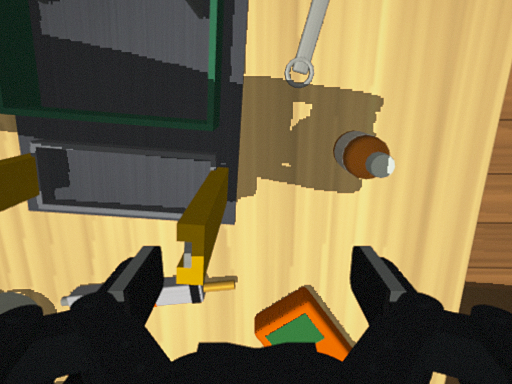

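The move was refused because rows need all their keys. The wrist view shows the far cheek top at (190,268), the bay inner from (37,148) to (228,220), and the bar's plunger tip at (236,283).

```bash
python3 -m creep '[{"x":30,"y":-12,"z":0,"rx":0,"ry":0,"rz":0,"grip":0.35},{"x":31,"y":-12,"z":0,"rx":0,"ry":0,"rz":0,"grip":0.35},{"x":31,"y":-12,"z":0,"rx":0,"ry":0,"rz":0,"grip":0.35},{"x":31,"y":-12,"z":0,"rx":0,"ry":0,"rz":0,"grip":0.35},{"x":31,"y":-12,"z":0,"rx":0,"ry":0,"rz":0,"grip":0.35},{"x":31,"y":-12,"z":0,"rx":0,"ry":0,"rz":0,"grip":0.35},{"x":31,"y":-13,"z":0,"rx":0,"ry":0,"rz":0,"grip":0.35},{"x":31,"y":-13,"z":0,"rx":0,"ry":0,"rz":0,"grip":0.35},{"x":31,"y":-13,"z":0,"rx":0,"ry":0,"rz":0,"grip":0.35},{"x":30,"y":-13,"z":0,"rx":0,"ry":0,"rz":0,"grip":0.35}]' 30
python3 -m creep '[{"x":0,"y":0,"z":0,"rx":0,"ry":0,"rz":6.8,"grip":0.35},{"x":0,"y":0,"z":0,"rx":0,"ry":0,"rz":6.8,"grip":0.35},{"x":0,"y":0,"z":0,"rx":0,"ry":0,"rz":6.8,"grip":0.35},{"x":0,"y":0,"z":0,"rx":0,"ry":0,"rz":6.8,"grip":0.35},{"x":0,"y":0,"z":0,"rx":0,"ry":0,"rz":6.8,"grip":0.35},{"x":0,"y":0,"z":0,"rx":0,"ry":0,"rz":6.8,"grip":0.35},{"x":0,"y":0,"z":0,"rx":0,"ry":0,"rz":6.8,"grip":0.35},{"x":0,"y":0,"z":0,"rx":0,"ry":0,"rz":6.8,"grip":0.35},{"x":0,"y":0,"z":0,"rx":0,"ry":0,"rz":6.8,"grip":0.35},{"x":0,"y":0,"z":0,"rx":0,"ry":0,"rz":6.8,"grip":0.35}]'
python3 -m creep '[{"x":0,"y":0,"z":0,"rx":0,"ry":0,"rz":6.6,"grip":0.35},{"x":0,"y":0,"z":0,"rx":0,"ry":0,"rz":6.6,"grip":0.35},{"x":0,"y":0,"z":0,"rx":0,"ry":0,"rz":6.6,"grip":0.35},{"x":0,"y":0,"z":0,"rx":0,"ry":0,"rz":6.5,"grip":0.35},{"x":0,"y":0,"z":0,"rx":0,"ry":0,"rz":0,"grip":0.35},{"x":0,"y":0,"z":0,"rx":0,"ry":0,"rz":0,"grip":0.35},{"x":0,"y":0,"z":0,"rx":0,"ry":0,"rz":0,"grip":0.35},{"x":0,"y":0,"z":0,"rx":0,"ry":0,"rz":0,"grip":0.35},{"x":0,"y":0,"z":0,"rx":0,"ry":0,"rz":0,"grip":0.35},{"x":0,"y":0,"z":0,"rx":0,"ry":0,"rz":0,"grip":0.35}]'
python3 - <<'E'
from h import *
to([.55,.308,.098],down(-4.3))
d={n:optics.read_camera(n) for n in("wrist","side","scene")}
pickle.dump(d,open("c2.pkl","wb"))
cv2.imwrite("pics/w2.png",d["wrist"]["color"])
# crate from earlier wrist view
w=pickle.load(open("c1.pkl","rb"))["wrist"]
print("bay corner outer -y+x, inner", plane(w,[(232,222)],.006))
print("cheek top corners far",plane(w,[(178,283),(203,283),(228,170)],.183))
print("bar tip",plane(w,[(236,283),(64,300)],.013))
b=blobs(mask(w,(22,150,60),(30,255,255)),30)
for x in b: print(cv2.contourArea(x),cv2.approxPolyDP(x,4,True).reshape(-1,2).tolist())
E
```

```text
time: 1.13
eef_pos: [0.5501, 0.3095, 0.2315]
tcp_rot: [0.707, 0.707, 0.0, 0.0]
contact_force: [0.7, -0.2, -1.0]
opening: 0.349
finger_force: 0.0
time: 1.97
eef_pos: [0.5509, 0.308, 0.2313]
tcp_rot: [0.982, 0.188, -0.0, 0.0]
contact_force: [-0.1, 0.5, -0.2]
opening: 0.351
finger_force: 0.0
time: 2.8
eef_pos: [0.551, 0.308, 0.2313]
tcp_rot: [0.999, -0.037, -0.0, -0.0]
contact_force: [-0.1, 0.1, 0.0]
opening: 0.348
finger_force: 0.0
shift mm [ -1.    0.1 133.3] turn deg [-0.    0.    0.04] q [0.35 0.19 1.69 0.   1.26 1.99]
bay corner outer -y+x, inner [[ 0.6436 -0.0748  0.006 ]]
cheek top corners far [[ 0.6212 -0.0476  0.183 ]
 [ 0.638  -0.0477  0.183 ]
 [ 0.6568  0.0303  0.183 ]]
bar tip [[ 0.6476 -0.1561  0.013 ]
 [ 0.4249 -0.1799  0.013 ]]
3262.5 [[227, 168], [209, 173], [177, 224], [177, 240], [192, 242], [192, 266], [183, 268], [182, 257], [177, 283], [203, 283], [225, 205]]
1622.5 [[29, 154], [0, 160], [0, 210], [38, 194], [35, 162]]
```

View pics/w2.png

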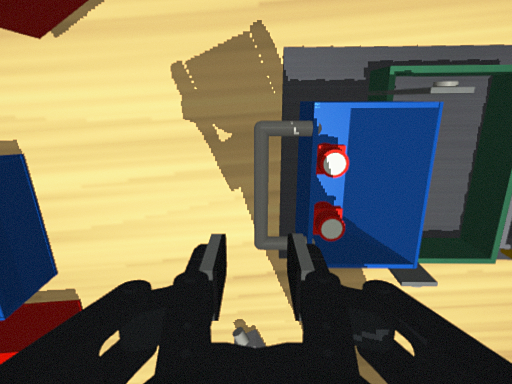

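The wrist view shows the handle bar centred on column 262, from row 128 to 243, left of the bin wall. Both plugs stand by the back wall at (334,162) and (330,228).

Run:
```python
from h import *
w=pickle.load(open("c2.pkl","rb"))["wrist"]
q=plane(w,[(262,128),(262,186),(262,243),(302,128),(302,243)],.117);print(q,np.linalg.norm(q[0]-q[2]))
# bin top rim corners z .125
q=plane(w,[(441,103),(417,267),(305,103)],.125);print("rim",q)
q=plane(w,[(284,47)],.006);print("plate +x+y",q)
```

```text
[[0.5996 0.2998 0.117 ]
 [0.5521 0.3031 0.117 ]
 [0.5001 0.3067 0.117 ]
 [0.5972 0.2682 0.117 ]
 [0.4975 0.2716 0.117 ]] 0.09975289201513851
rim [[0.6082 0.166  0.125 ]
 [0.4716 0.1741 0.125 ]
 [0.6163 0.2665 0.125 ]]
plate +x+y [[0.6715 0.2697 0.006 ]]
```

```bash
python3 -m creep '[{"x":-1,"y":2,"z":13.3,"rx":0,"ry":0,"rz":0,"grip":0.35},{"x":0,"y":2,"z":13.3,"rx":0,"ry":0,"rz":0,"grip":0.35},{"x":0,"y":0,"z":13.3,"rx":0,"ry":0,"rz":0,"grip":0.35},{"x":0,"y":0,"z":13.3,"rx":0,"ry":0,"rz":0,"grip":0.35},{"x":0,"y":0,"z":13.3,"rx":0,"ry":0,"rz":0,"grip":0.35},{"x":0,"y":0,"z":13.3,"rx":0,"ry":0,"rz":0,"grip":0.35},{"x":0,"y":0,"z":13.3,"rx":0,"ry":0,"rz":0,"grip":0.35},{"x":0,"y":0,"z":13.3,"rx":0,"ry":0,"rz":0,"grip":0.35},{"x":0,"y":0,"z":13.3,"rx":0,"ry":0,"rz":0,"grip":0.35},{"x":0,"y":0,"z":13.3,"rx":0,"ry":0,"rz":0,"grip":0.35}]'
python3 -m creep '[{"x":0,"y":0,"z":0,"rx":0,"ry":0,"rz":0,"grip":0},{"x":0,"y":0,"z":0,"rx":0,"ry":0,"rz":0,"grip":0},{"x":0,"y":0,"z":0,"rx":0,"ry":0,"rz":0,"grip":0},{"x":0,"y":0,"z":0,"rx":0,"ry":0,"rz":0,"grip":0},{"x":0,"y":0,"z":0,"rx":0,"ry":0,"rz":0,"grip":0},{"x":0,"y":0,"z":0,"rx":0,"ry":0,"rz":0,"grip":0},{"x":0,"y":0,"z":0,"rx":0,"ry":0,"rz":0,"grip":0},{"x":0,"y":0,"z":0,"rx":0,"ry":0,"rz":0,"grip":0},{"x":0,"y":0,"z":0,"rx":0,"ry":0,"rz":0,"grip":0},{"x":0,"y":0,"z":0,"rx":0,"ry":0,"rz":0,"grip":0}]' 30
python3 - <<'E'
from h import *
C=Crate((.527,-.020),-4.0)
s=ctrl.get_state();print(s["eef_pos"],C.inv(s["eef_pos"]),s["qpos"].round(2))
N=20
def pose(th):
    a=th-np.arctan2(8,135);r=np.hypot(135,8);ph=th*45/133.5
    g=np.array([0,190+r*np.cos(a),125+r*np.sin(a)]);R=Ro.from_rotvec([ph,0,0])*Ro.from_euler("x",180,degrees=True)
    return g+R.apply([0,0,19]),R
P=[pose(2.34*i/N) for i in range(N+1)]
for (p,R),(q,Q) in zip(P,P[1:]): print(R.inv().apply(q-p).round(1),np.degrees((R.inv()*Q).as_rotvec()).round(2))
E
```

```text
time: 3.78
eef_pos: [0.5497, 0.3041, 0.0969]
tcp_rot: [0.999, -0.037, -0.0, 0.0]
contact_force: [0.0, -0.3, -0.4]
opening: 0.349
finger_force: 0.0
time: 4.62
eef_pos: [0.5483, 0.3048, 0.0977]
tcp_rot: [0.999, -0.038, -0.001, -0.0]
contact_force: [-2.8, 4.9, -5.5]
opening: 0.129
finger_force: 29.1
[0.5483 0.3048 0.0977] [ -1.4293 325.4667  97.7283] [0.35 0.32 1.79 0.   1.03 1.99]
[  0.   -0.8 -15.8] [2.26 0.   0.  ]
[  0.    0.5 -15.8] [2.26 0.   0.  ]
[  0.    1.7 -15.6] [2.26 0.   0.  ]
[  0.    2.9 -15.4] [2.26 0.   0.  ]
[  0.    4.1 -15.1] [2.26 0.   0.  ]
[  0.    5.2 -14.7] [2.26 0.   0.  ]
[  0.    6.3 -14.2] [2.26 0.   0.  ]
[  0.    7.4 -13.6] [2.26 0.   0.  ]
[  0.    8.4 -12.9] [2.26 0.   0.  ]
[  0.    9.4 -12.1] [2.26 0.   0.  ]
[  0.   10.3 -11.3] [2.26 0.   0.  ]
[  0.   11.2 -10.4] [2.26 0.   0.  ]
[ 0.  11.9 -9.5] [2.26 0.   0.  ]
[ 0.  12.6 -8.5] [2.26 0.   0.  ]
[ 0.  13.2 -7.4] [2.26 0.   0.  ]
[ 0.  13.8 -6.3] [2.26 0.   0.  ]
[ 0.  14.2 -5.1] [2.26 0.   0.  ]
[ 0.  14.6 -4. ] [2.26 0.   0.  ]
[ 0.  14.8 -2.8] [2.26 0.   0.  ]
[ 0.  15.  -1.6] [2.26 0.   0.  ]
```

```bash
python3 -m creep '[{"x":0,"y":-0.8,"z":-15.8,"rx":2.26,"ry":0,"rz":0,"grip":0},{"x":0,"y":0.5,"z":-15.8,"rx":2.26,"ry":0,"rz":0,"grip":0},{"x":0,"y":1.7,"z":-15.6,"rx":2.26,"ry":0,"rz":0,"grip":0},{"x":0,"y":2.9,"z":-15.4,"rx":2.26,"ry":0,"rz":0,"grip":0},{"x":0,"y":4.1,"z":-15.1,"rx":2.26,"ry":0,"rz":0,"grip":0},{"x":0,"y":5.2,"z":-14.7,"rx":2.26,"ry":0,"rz":0,"grip":0},{"x":0,"y":6.3,"z":-14.2,"rx":2.26,"ry":0,"rz":0,"grip":0},{"x":0,"y":7.4,"z":-13.6,"rx":2.26,"ry":0,"rz":0,"grip":0},{"x":0,"y":8.4,"z":-12.9,"rx":2.26,"ry":0,"rz":0,"grip":0},{"x":0,"y":9.4,"z":-12.1,"rx":2.26,"ry":0,"rz":0,"grip":0}]'
python3 -m creep '[{"x":0,"y":10.3,"z":-11.3,"rx":2.26,"ry":0,"rz":0,"grip":0},{"x":0,"y":11.2,"z":-10.4,"rx":2.26,"ry":0,"rz":0,"grip":0},{"x":0,"y":11.9,"z":-9.5,"rx":2.26,"ry":0,"rz":0,"grip":0},{"x":0,"y":12.6,"z":-8.5,"rx":2.26,"ry":0,"rz":0,"grip":0},{"x":0,"y":13.2,"z":-7.4,"rx":2.26,"ry":0,"rz":0,"grip":0},{"x":0,"y":13.8,"z":-6.3,"rx":2.26,"ry":0,"rz":0,"grip":0},{"x":0,"y":14.2,"z":-5.1,"rx":2.26,"ry":0,"rz":0,"grip":0},{"x":0,"y":14.6,"z":-4,"rx":2.26,"ry":0,"rz":0,"grip":0},{"x":0,"y":14.8,"z":-2.8,"rx":2.26,"ry":0,"rz":0,"grip":0},{"x":0,"y":15,"z":-1.6,"rx":2.26,"ry":0,"rz":0,"grip":0}]'
python3 -m creep '[{"x":0,"y":0,"z":0,"rx":0,"ry":0,"rz":0,"grip":0},{"x":0,"y":0,"z":0,"rx":0,"ry":0,"rz":0,"grip":0},{"x":0,"y":0,"z":0,"rx":0,"ry":0,"rz":0,"grip":0},{"x":0,"y":0,"z":0,"rx":0,"ry":0,"rz":0,"grip":0},{"x":0,"y":0,"z":0,"rx":0,"ry":0,"rz":0,"grip":0},{"x":0,"y":0,"z":0,"rx":0,"ry":0,"rz":0,"grip":0},{"x":0,"y":0,"z":0,"rx":0,"ry":0,"rz":0,"grip":0},{"x":0,"y":0,"z":0,"rx":0,"ry":0,"rz":0,"grip":0},{"x":0,"y":0,"z":0,"rx":0,"ry":0,"rz":0,"grip":0},{"x":0,"y":0,"z":0,"rx":0,"ry":0,"rz":0,"grip":0}]'
python3 - <<'E'
from h import *
C=Crate((.527,-.020),-4.0)
s=ctrl.get_state();T=Ro.from_quat(s["tcp_rot"]);g=C.inv(s["eef_pos"]+T.apply([0,0,-.019]));print(g,np.arctan2(g[2]-125,g[1]-190)+.059,s["qpos"].round(2))
d={n:optics.read_camera(n) for n in("wrist","side","scene")}
pickle.dump(d,open("c3.pkl","wb"))
a=d["side"]["color"][120:260,200:380];b=d["scene"]["color"][150:310,190:360]
cv2.imwrite("pics/t1.png",np.hstack([cv2.resize(a,(400,311)),cv2.resize(b,(330,311))]))
E
```

```text
time: 5.45
eef_pos: [0.5432, 0.2373, 0.2299]
tcp_rot: [0.98, -0.036, 0.006, -0.198]
contact_force: [-3.9, 5.4, -4.4]
opening: 0.122
finger_force: 29.3
time: 6.28
eef_pos: [0.5333, 0.0948, 0.2192]
tcp_rot: [0.922, -0.031, 0.014, -0.386]
contact_force: [-7.2, 0.1, 9.6]
opening: 0.126
finger_force: 30.5
time: 7.12
eef_pos: [0.5332, 0.0923, 0.2165]
tcp_rot: [0.924, -0.033, 0.014, -0.381]
contact_force: [-8.1, -9.0, 5.8]
opening: 0.121
finger_force: 31.0
[ -1.6363  99.0239 230.0233] 2.343647030090082 [-0.35  0.05  2.01  0.76  1.4   1.03]
```

View pics/t1.png

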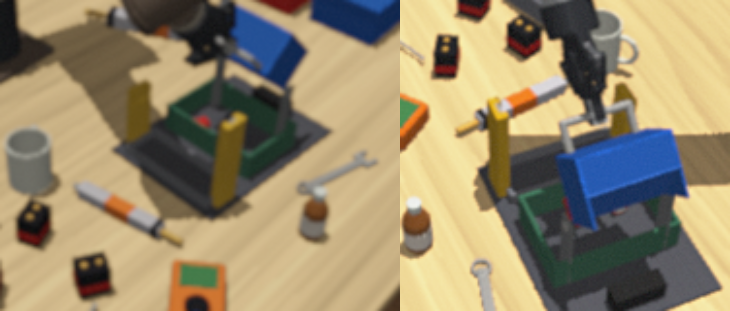

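Side and scene views show the bin well over and a red plug in the tray, at (203,122) in the side half. I'll swing the bin back.

Run:
```python
from h import *
N=20
def pose(th):
    a=th-np.arctan2(8,135);r=np.hypot(135,8);ph=th*45/133.5
    g=np.array([0,190+r*np.cos(a),125+r*np.sin(a)]);R=Ro.from_rotvec([ph,0,0])*Ro.from_euler("x",180,degrees=True)
    return g+R.apply([0,0,19]),R
P=[pose(2.345-2.355*i/N) for i in range(N+1)]
for (p,R),(q,Q) in zip(P,P[1:]): print(R.inv().apply(q-p).round(1)[1:],np.degrees((R.inv()*Q).as_rotvec()).round(2)[0])
d=pickle.load(open("c3.pkl","rb"));C=Crate((.527,-.020),-4.0)
for n in("side","scene"):
  c=d[n]
  for b in blobs(cv2.bitwise_or(mask(c,(0,120,50),(5,255,255)),mask(c,(172,120,50),(180,255,255))),4):
    m=cv2.moments(b);p=[m["m10"]/m["m00"],m["m01"]/m["m00"]];q=C.inv(plane(c,[p],.025)[0])
    if abs(q[0])<130 and -60<q[1]<320: print(n,cv2.contourArea(b),p,q)
```

```text
[-15.    2.1] -2.27
[-14.8   3.3] -2.27
[-14.5   4.5] -2.27
[-14.1   5.7] -2.27
[-13.6   6.9] -2.27
[-13.   8.] -2.27
[-12.4   9. ] -2.27
[-11.6  10. ] -2.27
[-10.8  10.9] -2.27
[-9.9 11.8] -2.27
[-9.  12.6] -2.27
[-7.9 13.3] -2.27
[-6.9 14. ] -2.27
[-5.8 14.5] -2.27
[-4.6 15. ] -2.27
[-3.4 15.3] -2.27
[-2.2 15.6] -2.27
[-1.  15.8] -2.27
[ 0.3 15.9] -2.27
[ 1.5 15.9] -2.27
side 13.5 [291.28395061728395, 173.86419753086417] [-48.8844 119.3778  25.    ]
```

```bash
python3 -m creep '[{"x":0,"y":-15,"z":2.1,"rx":-2.27,"ry":0,"rz":0,"grip":0},{"x":0,"y":-14.8,"z":3.3,"rx":-2.27,"ry":0,"rz":0,"grip":0},{"x":0,"y":-14.5,"z":4.5,"rx":-2.27,"ry":0,"rz":0,"grip":0},{"x":0,"y":-14.1,"z":5.7,"rx":-2.27,"ry":0,"rz":0,"grip":0},{"x":0,"y":-13.6,"z":6.9,"rx":-2.27,"ry":0,"rz":0,"grip":0},{"x":0,"y":-13,"z":8,"rx":-2.27,"ry":0,"rz":0,"grip":0},{"x":0,"y":-12.4,"z":9,"rx":-2.27,"ry":0,"rz":0,"grip":0},{"x":0,"y":-11.6,"z":10,"rx":-2.27,"ry":0,"rz":0,"grip":0},{"x":0,"y":-10.8,"z":10.9,"rx":-2.27,"ry":0,"rz":0,"grip":0},{"x":0,"y":-9.9,"z":11.8,"rx":-2.27,"ry":0,"rz":0,"grip":0}]'
python3 -m creep '[{"x":0,"y":-9,"z":12.6,"rx":-2.27,"ry":0,"rz":0,"grip":0},{"x":0,"y":-7.9,"z":13.3,"rx":-2.27,"ry":0,"rz":0,"grip":0},{"x":0,"y":-6.9,"z":14,"rx":-2.27,"ry":0,"rz":0,"grip":0},{"x":0,"y":-5.8,"z":14.5,"rx":-2.27,"ry":0,"rz":0,"grip":0},{"x":0,"y":-4.6,"z":15,"rx":-2.27,"ry":0,"rz":0,"grip":0},{"x":0,"y":-3.4,"z":15.3,"rx":-2.27,"ry":0,"rz":0,"grip":0},{"x":0,"y":-2.2,"z":15.6,"rx":-2.27,"ry":0,"rz":0,"grip":0},{"x":0,"y":-1,"z":15.8,"rx":-2.27,"ry":0,"rz":0,"grip":0},{"x":0,"y":0.3,"z":15.9,"rx":-2.27,"ry":0,"rz":0,"grip":0},{"x":0,"y":1.5,"z":15.9,"rx":-2.27,"ry":0,"rz":0,"grip":0}]'
python3 -m creep '[{"x":0,"y":0,"z":0,"rx":0,"ry":0,"rz":0,"grip":0},{"x":0,"y":0,"z":0,"rx":0,"ry":0,"rz":0,"grip":0},{"x":0,"y":0,"z":0,"rx":0,"ry":0,"rz":0,"grip":0},{"x":0,"y":0,"z":0,"rx":0,"ry":0,"rz":0,"grip":0},{"x":0,"y":0,"z":0,"rx":0,"ry":0,"rz":0,"grip":0},{"x":0,"y":0,"z":0,"rx":0,"ry":0,"rz":0,"grip":0},{"x":0,"y":0,"z":0,"rx":0,"ry":0,"rz":0,"grip":0},{"x":0,"y":0,"z":0,"rx":0,"ry":0,"rz":0,"grip":0},{"x":0,"y":0,"z":0,"rx":0,"ry":0,"rz":0,"grip":0},{"x":0,"y":0,"z":0,"rx":0,"ry":0,"rz":0,"grip":0}]'
python3 - <<'E'
from h import *
C=Crate((.527,-.020),-4.0)
s=ctrl.get_state();T=Ro.from_quat(s["tcp_rot"]);g=C.inv(s["eef_pos"]+T.apply([0,0,-.019]));print(g,np.arctan2(g[2]-125,g[1]-190)+.059,s["qpos"].round(2));to(s["eef_pos"],down(-4))
E
```

```text
time: 8.1
eef_pos: [0.5453, 0.2364, 0.2318]
tcp_rot: [0.981, -0.036, 0.009, -0.192]
contact_force: [-3.8, -4.4, -0.5]
opening: 0.128
finger_force: 30.3
time: 8.93
eef_pos: [0.5509, 0.3044, 0.0998]
tcp_rot: [0.999, -0.037, 0.002, 0.003]
contact_force: [-4.3, -2.2, 10.0]
opening: 0.124
finger_force: 33.4
time: 9.77
eef_pos: [0.551, 0.3044, 0.0982]
tcp_rot: [0.999, -0.038, 0.002, 0.001]
contact_force: [5.2, 0.9, -4.7]
opening: 0.128
finger_force: 32.6
[  1.2046 325.3583 117.2443] 0.001765366475052231 [ 0.35  0.32  1.79 -0.    1.03  1.99]
shift mm [0. 0. 0.] turn deg [ 0.13 -0.18 -0.32] q [ 0.35  0.32  1.79 -0.    1.03  1.99]
```

```bash
python3 -m creep '[{"x":0,"y":0,"z":0,"rx":0,"ry":0,"rz":0,"grip":0.35},{"x":0,"y":0,"z":0,"rx":0,"ry":0,"rz":0,"grip":0.35},{"x":0,"y":0,"z":0,"rx":0,"ry":0,"rz":0,"grip":0.35},{"x":0,"y":0,"z":0,"rx":0,"ry":0,"rz":0,"grip":0.35},{"x":0,"y":0,"z":-20,"rx":0,"ry":0,"rz":0,"grip":0.35},{"x":0,"y":0,"z":-35,"rx":0,"ry":0,"rz":0,"grip":0.35},{"x":0,"y":0,"z":-35,"rx":0,"ry":0,"rz":0,"grip":0.35},{"x":0,"y":0,"z":-35,"rx":0,"ry":0,"rz":0,"grip":0.35},{"x":0,"y":0,"z":-35,"rx":0,"ry":0,"rz":0,"grip":0.35},{"x":0,"y":0,"z":-35,"rx":0,"ry":0,"rz":0,"grip":0.35}]'
python3 -m creep '[{"x":0,"y":30,"z":0,"rx":0,"ry":0,"rz":0,"grip":1},{"x":0,"y":30,"z":0,"rx":0,"ry":0,"rz":0,"grip":1},{"x":0,"y":30,"z":0,"rx":0,"ry":0,"rz":0,"grip":1},{"x":0,"y":30,"z":0,"rx":0,"ry":0,"rz":0,"grip":1},{"x":0,"y":30,"z":0,"rx":0,"ry":0,"rz":0,"grip":1},{"x":0,"y":30,"z":0,"rx":0,"ry":0,"rz":0,"grip":1},{"x":0,"y":30,"z":0,"rx":0,"ry":0,"rz":0,"grip":1},{"x":0,"y":30,"z":0,"rx":0,"ry":0,"rz":0,"grip":1},{"x":0,"y":30,"z":0,"rx":0,"ry":0,"rz":0,"grip":1},{"x":0,"y":30,"z":0,"rx":0,"ry":0,"rz":0,"grip":1}]'
python3 -c "
from h import *
d={n:optics.read_camera(n) for n in('wrist','side','scene')};pickle.dump(d,open('c4.pkl','wb'))"
python3 -m creep '[{"x":0,"y":30,"z":0,"rx":0,"ry":0,"rz":0,"grip":1},{"x":0,"y":30,"z":0,"rx":0,"ry":0,"rz":0,"grip":1},{"x":0,"y":30,"z":0,"rx":0,"ry":0,"rz":0,"grip":1},{"x":0,"y":30,"z":0,"rx":0,"ry":0,"rz":0,"grip":1},{"x":0,"y":30,"z":0,"rx":0,"ry":0,"rz":0,"grip":1},{"x":0,"y":30,"z":0,"rx":0,"ry":0,"rz":0,"grip":1},{"x":0,"y":30,"z":0,"rx":0,"ry":0,"rz":0,"grip":1},{"x":0,"y":30,"z":0,"rx":0,"ry":0,"rz":0,"grip":1},{"x":0,"y":30,"z":0,"rx":0,"ry":0,"rz":0,"grip":1},{"x":0,"y":15,"z":0,"rx":0,"ry":0,"rz":0,"grip":1}]'
python3 - <<'E'
from h import *
s=ctrl.get_state();print(s["eef_pos"])
d=pickle.load(open("c4.pkl","rb"));a=d["wrist"]["color"]
w=optics.read_camera("wrist");pickle.dump(w,open("c5.pkl","wb"))
cv2.imwrite("pics/w3.png",np.hstack([cv2.resize(a,(300,225)),np.zeros((225,20,3),np.uint8)]));
cv2.imwrite("pics/w4.png",np.vstack([w["color"],cv2.copyMakeBorder(cv2.resize(a,(280,210)),0,0,0,232,cv2.BORDER_CONSTANT)]))
E
```

```text
time: 10.6
eef_pos: [0.5492, 0.3048, 0.2943]
tcp_rot: [0.999, -0.037, -0.0, 0.002]
contact_force: [0.0, 0.3, 0.3]
opening: 0.348
finger_force: 0.0
time: 11.43
eef_pos: [0.5266, 0.0046, 0.2937]
tcp_rot: [0.999, -0.037, -0.0, 0.002]
contact_force: [0.5, -0.5, 1.0]
opening: 0.996
finger_force: 0.0
time: 12.42
eef_pos: [0.506, -0.2799, 0.2943]
tcp_rot: [0.999, -0.038, -0.0, 0.002]
contact_force: [-0.5, 0.8, -0.7]
opening: 1.0
finger_force: 0.0
[ 0.506  -0.2799  0.2943]
```

View pics/w4.png

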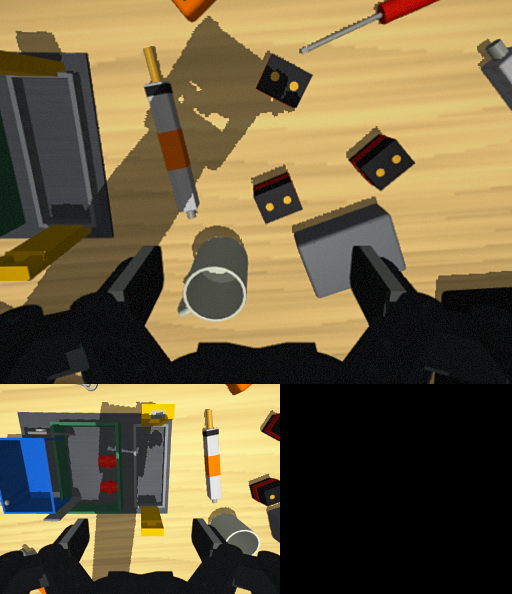

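The wrist view (top) shows gold terminals on pack A at (269,207) and (287,200), on B at (381,173) and (397,159), and on C at (275,76) and (293,87). The inset shows two red plugs lying in the tray.

Run:
```python
from h import *
w=pickle.load(open("c5.pkl","rb"));C=Crate((.527,-.020),-4.0)
m=mask(w,(14,110,110),(32,255,255))
for n,(x,y) in dict(A=(278,203),B=(389,166),C=(284,81)).items():
    sub=np.zeros_like(m);sub[y-16:y+16,x-20:x+20]=m[y-16:y+16,x-20:x+20]
    P=[]
    for b in blobs(sub,4):
        M=cv2.moments(b);c=np.array([M["m10"]/M["m00"],M["m01"]/M["m00"]])
        if np.hypot(*(c-[x,y]))<14: P.append(c)
    P=np.array(P);q=plane(w,P,.058)
    print(n,P.round(1).tolist())
    if len(q)==2:
        v=q[1]-q[0];ang=np.degrees(np.arctan2(v[1],v[0]));ctr=q.mean(0);print(ctr,"term dir",ang,"sep",np.linalg.norm(v))
        for yaw in (ang+90,ang-90):
            to([*ctr[:2],.10],down(yaw))
# plugs and bin, c4 wrist
w=pickle.load(open("c4.pkl","rb"))["wrist"]
for b in blobs(cv2.bitwise_or(mask(w,(0,120,50),(5,255,255)),mask(w,(172,120,50),(180,255,255))),8):
    M=cv2.moments(b);c=np.array([M["m10"]/M["m00"],M["m01"]/M["m00"]]);print("red",c.round(1),C.inv(plane(w,[c],.02)[0]),cv2.contourArea(b))
# bin interior check : crop scene
s=pickle.load(open("c4.pkl","rb"))["scene"]["color"]
cv2.imwrite("pics/s4.png",cv2.resize(s[200:340,220:360],(560,560),interpolation=cv2.INTER_CUBIC))
```

```text
A [[269.2, 206.5], [286.8, 199.6]]
[ 0.4495 -0.3039  0.058 ] term dir -71.73698886335679 sep 0.02370567452483438
shift mm [-54.3  25.9 194.4] turn deg [  0.26   0.08 -22.69] q [-0.68  0.03  1.75 -0.    1.36  0.97]
shift mm [-54.3  25.9 194.4] turn deg [  0.11  -0.36 157.31] q [-0.68  0.03  1.75 -0.    1.36  0.97]
B [[379.9, 172.3], [395.9, 158.8]]
[ 0.487  -0.4388  0.058 ] term dir -50.48621040294569 sep 0.023871309668478925
shift mm [ -6.5 157.5 195. ] turn deg [  0.25   0.13 -43.94] q [-0.68  0.03  1.75 -0.    1.36  0.97]
shift mm [ -6.5 157.5 195. ] turn deg [  0.16  -0.31 136.06] q [-0.68  0.03  1.75 -0.    1.36  0.97]
C [[293.5, 85.7]]
red [198.7 187.9] [-46.9707 101.8948  20.    ] 621.5
red [476.2 189.1] [ -50.9735 -272.4932   20.    ] 408.0
red [195.9 141.5] [ 15.8116 101.9171  20.    ] 662.0
red [498.2  78.3] [  89.1434 -271.1123   20.    ] 433.0
```

View pics/s4.png

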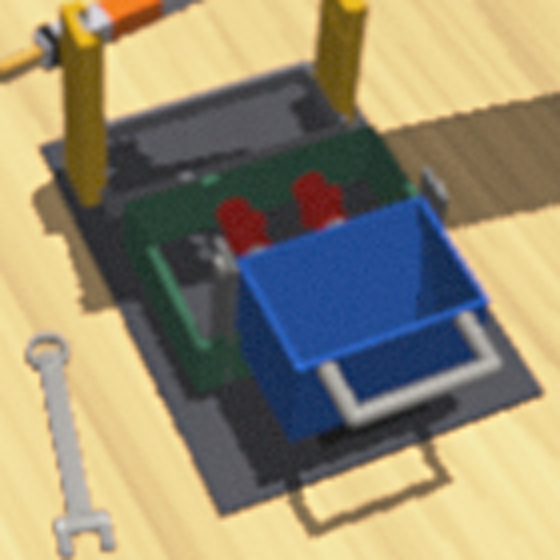

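The scene view shows both red plugs lying in the tray at (242,222) and (318,200), and the bin upright again. Next I'll pick pack A.

```bash
python3 -m creep '[{"x":-18,"y":8.6,"z":10,"rx":0,"ry":0,"rz":0,"grip":0.85},{"x":-18,"y":8.6,"z":10,"rx":0,"ry":0,"rz":0,"grip":0.85},{"x":-18.3,"y":8.7,"z":10,"rx":0,"ry":0,"rz":0,"grip":0.85},{"x":0,"y":0,"z":20,"rx":0.1,"ry":0,"rz":-4.5,"grip":0.85},{"x":0,"y":0,"z":20,"rx":0.1,"ry":0,"rz":-4.5,"grip":0.85},{"x":0,"y":0,"z":20,"rx":0,"ry":0,"rz":-4.5,"grip":0.85},{"x":0,"y":0,"z":20,"rx":0,"ry":0,"rz":-4.5,"grip":0.85},{"x":0,"y":0,"z":20,"rx":0,"ry":0,"rz":-4.7,"grip":0.85},{"x":0,"y":0,"z":30,"rx":0,"ry":0,"rz":0,"grip":0.85},{"x":0,"y":0,"z":34,"rx":0,"ry":0,"rz":0,"grip":0.85}]' 40
python3 - <<'E'
from h import *
to([.4495,-.3039,.026],down(18.3))
w=optics.read_camera("wrist");pickle.dump(w,open("c6.pkl","wb"))
E
python3 -m creep '[{"x":0,"y":0,"z":8,"rx":0,"ry":0,"rz":0,"grip":0.85},{"x":0,"y":0,"z":8,"rx":0,"ry":0,"rz":0,"grip":0.85},{"x":0,"y":0,"z":8,"rx":0,"ry":0,"rz":0,"grip":0.85},{"x":0,"y":0,"z":8,"rx":0,"ry":0,"rz":0,"grip":0.85},{"x":0,"y":0,"z":8,"rx":0,"ry":0,"rz":0,"grip":0.85},{"x":0,"y":0,"z":8,"rx":0,"ry":0,"rz":0,"grip":0.85},{"x":0,"y":0,"z":8,"rx":0,"ry":0,"rz":0,"grip":0.85},{"x":0,"y":0,"z":8,"rx":0,"ry":0,"rz":0,"grip":0.85},{"x":0,"y":0,"z":6,"rx":0,"ry":0,"rz":0,"grip":0.85},{"x":0,"y":0,"z":4,"rx":0,"ry":0,"rz":0,"grip":0.85}]'
python3 -m creep '[{"x":0,"y":0,"z":0,"rx":0,"ry":0,"rz":0,"grip":0},{"x":0,"y":0,"z":0,"rx":0,"ry":0,"rz":0,"grip":0},{"x":0,"y":0,"z":0,"rx":0,"ry":0,"rz":0,"grip":0},{"x":0,"y":0,"z":0,"rx":0,"ry":0,"rz":0,"grip":0},{"x":0,"y":0,"z":0,"rx":0,"ry":0,"rz":0,"grip":0},{"x":0,"y":0,"z":0,"rx":0,"ry":0,"rz":0,"grip":0},{"x":0,"y":0,"z":0,"rx":0,"ry":0,"rz":0,"grip":0},{"x":0,"y":0,"z":0,"rx":0,"ry":0,"rz":0,"grip":0},{"x":0,"y":0,"z":0,"rx":0,"ry":0,"rz":0,"grip":0},{"x":0,"y":0,"z":0,"rx":0,"ry":0,"rz":0,"grip":0}]' 40
python3 -m creep '[{"x":0,"y":0,"z":-10,"rx":0,"ry":0,"rz":0,"grip":0},{"x":0,"y":0,"z":-20,"rx":0,"ry":0,"rz":0,"grip":0},{"x":0,"y":0,"z":-25,"rx":0,"ry":0,"rz":0,"grip":0},{"x":0,"y":0,"z":-25,"rx":0,"ry":0,"rz":0,"grip":0},{"x":0,"y":0,"z":-25,"rx":0,"ry":0,"rz":0,"grip":0},{"x":0,"y":0,"z":-25,"rx":0,"ry":0,"rz":0,"grip":0},{"x":0,"y":0,"z":-25,"rx":0,"ry":0,"rz":0,"grip":0},{"x":0,"y":0,"z":-25,"rx":0,"ry":0,"rz":0,"grip":0},{"x":0,"y":0,"z":-20,"rx":0,"ry":0,"rz":0,"grip":0},{"x":0,"y":0,"z":0,"rx":0,"ry":0,"rz":0,"grip":0}]'
python3 - <<'E'
from h import *
C=Crate((.527,-.020),-4.0)
print(C.w([-48,0,0])); to([*C.w([-48,0,0])[:2],.233],down(-4));
E
```

```text
time: 13.3
eef_pos: [0.4515, -0.2995, 0.1012]
tcp_rot: [0.987, 0.161, 0.001, 0.001]
contact_force: [0.8, 0.7, -0.1]
opening: 0.849
finger_force: 0.0
shift mm [-3.5  3.3 75.2] turn deg [ 0.17 -0.12  0.2 ] q [-0.77  0.14  2.    0.    0.99  0.47]
time: 14.18
eef_pos: [0.4493, -0.3, 0.0254]
tcp_rot: [0.987, 0.16, -0.001, -0.001]
contact_force: [-0.1, -0.2, -0.4]
opening: 0.851
finger_force: 0.0
time: 15.02
eef_pos: [0.4498, -0.3003, 0.0266]
tcp_rot: [0.987, 0.16, -0.0, 0.0]
contact_force: [0.4, 0.4, -0.4]
opening: 0.602
finger_force: 43.8
time: 15.85
eef_pos: [0.4515, -0.3018, 0.2324]
tcp_rot: [0.987, 0.16, 0.003, 0.004]
contact_force: [0.5, -0.4, -1.8]
opening: 0.601
finger_force: 43.9
[ 0.4791 -0.0167  0.    ]
shift mm [ 116.2 -261.9   -2.3] turn deg [ 0.43 -0.33 22.41] q [-0.78 -0.01  1.91 -0.    1.24  0.47]
```

```bash
python3 -m creep '[{"x":14.5,"y":-32.7,"z":0,"rx":0,"ry":0,"rz":0,"grip":0},{"x":14.5,"y":-32.7,"z":0,"rx":0,"ry":0,"rz":0,"grip":0},{"x":14.5,"y":-32.7,"z":0,"rx":0,"ry":0,"rz":0,"grip":0},{"x":14.5,"y":-32.7,"z":0,"rx":0,"ry":0,"rz":0,"grip":0},{"x":14.5,"y":-32.7,"z":0,"rx":0,"ry":0,"rz":0,"grip":0},{"x":14.5,"y":-32.7,"z":0,"rx":0,"ry":0,"rz":0,"grip":0},{"x":14.5,"y":-32.7,"z":0,"rx":0,"ry":0,"rz":0,"grip":0},{"x":14.5,"y":-32.7,"z":0,"rx":0,"ry":0,"rz":0,"grip":0},{"x":0,"y":0,"z":0,"rx":0,"ry":0,"rz":6,"grip":0},{"x":0,"y":0,"z":0,"rx":0,"ry":0,"rz":6,"grip":0}]'
python3 -m creep '[{"x":0,"y":0,"z":0,"rx":0,"ry":0,"rz":6,"grip":0},{"x":0,"y":0,"z":0,"rx":0,"ry":0,"rz":4.4,"grip":0},{"x":0,"y":0,"z":0,"rx":0,"ry":0,"rz":0,"grip":0},{"x":0,"y":0,"z":0,"rx":0,"ry":0,"rz":0,"grip":0},{"x":0,"y":0,"z":0,"rx":0,"ry":0,"rz":0,"grip":0},{"x":0,"y":0,"z":0,"rx":0,"ry":0,"rz":0,"grip":0},{"x":0,"y":0,"z":0,"rx":0,"ry":0,"rz":0,"grip":0},{"x":0,"y":0,"z":0,"rx":0,"ry":0,"rz":0,"grip":0},{"x":0,"y":0,"z":0,"rx":0,"ry":0,"rz":0,"grip":0},{"x":0,"y":0,"z":0,"rx":0,"ry":0,"rz":0,"grip":0}]'
python3 - <<'E'
from h import *
C=Crate((.527,-.020),-4.0)
to([*C.w([-48,0,0])[:2],.033],down(-4))
w=optics.read_camera("wrist");pickle.dump(w,open("c7.pkl","wb"))
cv2.imwrite("pics/w7.png",w["color"])
E
```

```text
time: 16.68
eef_pos: [0.4761, -0.0129, 0.2247]
tcp_rot: [0.998, 0.056, -0.002, -0.001]
contact_force: [0.1, -0.2, -3.2]
opening: 0.602
finger_force: 44.1
time: 17.52
eef_pos: [0.4773, -0.0155, 0.2265]
tcp_rot: [0.999, -0.035, -0.0, 0.0]
contact_force: [0.2, 0.5, -2.9]
opening: 0.601
finger_force: 44.1
shift mm [  1.9   1.  193.5] turn deg [0.   0.01 0.01] q [-0.25 -0.16  2.05 -0.    1.25  1.4 ]
```

View pics/w7.png

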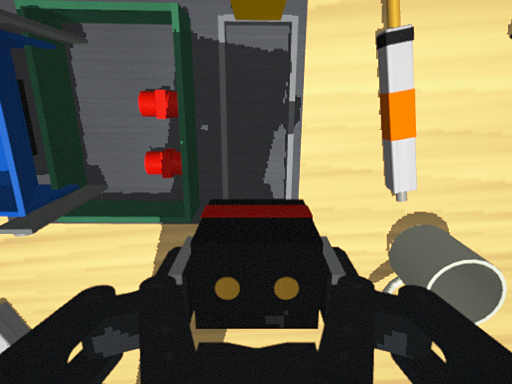

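The wrist view shows the pack held centrally with its terminals at (228,288) and (287,288). The bay walls' inner edges run at columns 226 and 290, and both plugs are in the tray.

```bash
python3 - <<'E'
from h import *
C=Crate((.527,-.020),-4.0)
w=pickle.load(open("c7.pkl","rb"))
for px in [(226,30),(225,190),(290,30),(287,190),(220,18),(298,18)]: print(px,C.inv(plane(w,[px],.024)[0]))
print("bar",plane(w,[(397,190),(397,115),(394,20)],.026))
to([*C.w([-48,0,0])[:2],.033],down(-4))
E
python3 -m creep '[{"x":1.5,"y":1,"z":20,"rx":0,"ry":0,"rz":0,"grip":0},{"x":0,"y":0,"z":20,"rx":0,"ry":0,"rz":0,"grip":0},{"x":0,"y":0,"z":20,"rx":0,"ry":0,"rz":0,"grip":0},{"x":0,"y":0,"z":20,"rx":0,"ry":0,"rz":0,"grip":0},{"x":0,"y":0,"z":20,"rx":0,"ry":0,"rz":0,"grip":0},{"x":0,"y":0,"z":15,"rx":0,"ry":0,"rz":0,"grip":0},{"x":0,"y":0,"z":10,"rx":0,"ry":0,"rz":0,"grip":0},{"x":0,"y":0,"z":10,"rx":0,"ry":0,"rz":0,"grip":0},{"x":0,"y":0,"z":10,"rx":0,"ry":0,"rz":0,"grip":0},{"x":0,"y":0,"z":0,"rx":0,"ry":0,"rz":0,"grip":0}]'
python3 - <<'E'
from h import *
C=Crate((.527,-.020),-4.0)
to([*C.w([-48,0,0])[:2],.033],down(-4))
E
```

```text
(226, 30) [85.0072 30.5345 24.    ]
(225, 190) [-77.4846  36.271   24.    ]
(290, 30) [ 85.0142 -31.9014  24.    ]
(287, 190) [-77.4739 -33.6776  24.    ]
(220, 18) [95.339  36.0132 24.    ]
(298, 18) [ 95.3409 -39.2718  24.    ]
bar [[ 0.4394 -0.1703  0.026 ]
 [ 0.5213 -0.1656  0.026 ]
 [ 0.6102 -0.157   0.026 ]]
shift mm [  1.9   1.  193.6] turn deg [-0.    0.01  0.  ] q [-0.25 -0.16  2.05 -0.    1.25  1.4 ]
time: 18.4
eef_pos: [0.4776, -0.0163, 0.0798]
tcp_rot: [0.999, -0.035, -0.002, -0.0]
contact_force: [-0.5, 0.9, -3.4]
opening: 0.601
finger_force: 44.0
shift mm [ 1.7  0.2 46.8] turn deg [-0.03  0.19 -0.  ] q [-0.25  0.04  2.16 -0.    0.94  1.39]
```

```bash
python3 -m creep '[{"x":1.5,"y":0,"z":10,"rx":0,"ry":0,"rz":0,"grip":0},{"x":0,"y":0,"z":10,"rx":0,"ry":0,"rz":0,"grip":0},{"x":0,"y":0,"z":10,"rx":0,"ry":0,"rz":0,"grip":0},{"x":0,"y":0,"z":8,"rx":0,"ry":0,"rz":0,"grip":0},{"x":0,"y":0,"z":5,"rx":0,"ry":0,"rz":0,"grip":0},{"x":0,"y":0,"z":2,"rx":0,"ry":0,"rz":0,"grip":0},{"x":0,"y":0,"z":1,"rx":0,"ry":0,"rz":0,"grip":0},{"x":0,"y":0,"z":0,"rx":0,"ry":0,"rz":0,"grip":0},{"x":0,"y":0,"z":0,"rx":0,"ry":0,"rz":0,"grip":0},{"x":0,"y":0,"z":0,"rx":0,"ry":0,"rz":0,"grip":0}]'
python3 -m creep '[{"x":0,"y":0,"z":0,"rx":0,"ry":0,"rz":0,"grip":0.8},{"x":0,"y":0,"z":0,"rx":0,"ry":0,"rz":0,"grip":0.8},{"x":0,"y":0,"z":0,"rx":0,"ry":0,"rz":0,"grip":0.8},{"x":0,"y":0,"z":0,"rx":0,"ry":0,"rz":0,"grip":0.8},{"x":0,"y":0,"z":-10,"rx":0,"ry":0,"rz":0,"grip":0.8},{"x":0,"y":0,"z":-30,"rx":0,"ry":0,"rz":0,"grip":0.8},{"x":0,"y":0,"z":-35,"rx":0,"ry":0,"rz":0,"grip":0.8},{"x":0,"y":0,"z":-35,"rx":0,"ry":0,"rz":0,"grip":0.8},{"x":0,"y":0,"z":-35,"rx":0,"ry":0,"rz":0,"grip":0.8},{"x":0,"y":0,"z":-35,"rx":0,"ry":0,"rz":0,"grip":0.8}]'
python3 - <<'E'
from h import *
to([.487,-.4388,.213],down(39.5))
E
```

```text
time: 19.23
eef_pos: [0.4806, -0.0168, 0.036]
tcp_rot: [0.999, -0.035, 0.0, 0.0]
contact_force: [-0.8, -0.0, -2.6]
opening: 0.596
finger_force: 44.1
time: 20.07
eef_pos: [0.4799, -0.0165, 0.2181]
tcp_rot: [0.999, -0.035, 0.0, 0.0]
contact_force: [0.4, 1.0, -0.1]
opening: 0.801
finger_force: 0.0
shift mm [ 36.5 420.7   5.2] turn deg [  0.02  -0.03 -43.5 ] q [-0.25 -0.14  2.06 -0.    1.23  1.39]
```

```bash
python3 -m creep '[{"x":3,"y":35,"z":0,"rx":0,"ry":0,"rz":0,"grip":0.85},{"x":3,"y":35,"z":0,"rx":0,"ry":0,"rz":0,"grip":0.85},{"x":3,"y":35,"z":0,"rx":0,"ry":0,"rz":0,"grip":0.85},{"x":3,"y":35,"z":0,"rx":0,"ry":0,"rz":0,"grip":0.85},{"x":3,"y":35,"z":0,"rx":0,"ry":0,"rz":0,"grip":0.85},{"x":3,"y":35,"z":0,"rx":0,"ry":0,"rz":0,"grip":0.85},{"x":3,"y":35,"z":0,"rx":0,"ry":0,"rz":0,"grip":0.85},{"x":3,"y":35,"z":0,"rx":0,"ry":0,"rz":0,"grip":0.85},{"x":3,"y":35,"z":0,"rx":0,"ry":0,"rz":0,"grip":0.85},{"x":3,"y":35,"z":0,"rx":0,"ry":0,"rz":0,"grip":0.85}]'
python3 -m creep '[{"x":3,"y":35,"z":0,"rx":0,"ry":0,"rz":0,"grip":0.85},{"x":3,"y":35,"z":0,"rx":0,"ry":0,"rz":0,"grip":0.85},{"x":0,"y":0,"z":0,"rx":0,"ry":0,"rz":-6.5,"grip":0.85},{"x":0,"y":0,"z":0,"rx":0,"ry":0,"rz":-6.5,"grip":0.85},{"x":0,"y":0,"z":0,"rx":0,"ry":0,"rz":-6.5,"grip":0.85},{"x":0,"y":0,"z":0,"rx":0,"ry":0,"rz":-6.5,"grip":0.85},{"x":0,"y":0,"z":0,"rx":0,"ry":0,"rz":-6,"grip":0.85},{"x":0,"y":0,"z":0,"rx":0,"ry":0,"rz":-6,"grip":0.85},{"x":0,"y":0,"z":0,"rx":0,"ry":0,"rz":-5.5,"grip":0.85},{"x":0,"y":0,"z":0,"rx":0,"ry":0,"rz":0,"grip":0.85}]'
cat >> h.py <<'E'
def pack(w,near,vmin=60,r=.06):
    "terminal pair within r of the expected centre -> centre, yaw of terminals"
    m=mask(w,(14,90,vmin),(32,255,255));P=[]
    for b in blobs(m,4):
        M=cv2.moments(b);c=[M["m10"]/M["m00"],M["m01"]/M["m00"]];q=plane(w,[c],.058)[0]
        if np.linalg.norm(q[:2]-near[:2])<r and cv2.contourArea(b)<400: P.append((np.round(c,1).tolist(),cv2.contourArea(b),q))
    for i in range(len(P)):
        for j in range(i):
            v=P[i][2]-P[j][2];L=np.linalg.norm(v)
            if .020<L<.028: print("pair",P[i][0],P[j][0],"ctr",(P[i][2]+P[j][2])[:2]/2,"dir",np.degrees(np.arctan2(v[1],v[0])).round(1),"sep",L)
E
python3 - <<'E'
from h import *
to([.487,-.4388,.026],down(39.5))
w=optics.read_camera("wrist");pickle.dump(w,open("c8.pkl","wb"))
pack(w,[.487,-.4388]);pack(w,[.597,-.325])
E
```

```text
time: 20.9
eef_pos: [0.4855, -0.3696, 0.2165]
tcp_rot: [0.999, -0.035, 0.0, 0.0]
contact_force: [0.2, 0.2, 0.6]
opening: 0.844
finger_force: 0.0
time: 21.73
eef_pos: [0.4868, -0.4381, 0.2164]
tcp_rot: [0.941, 0.339, -0.0, 0.0]
contact_force: [0.4, 0.4, -0.5]
opening: 0.853
finger_force: 0.0
shift mm [ -0.2   0.6 190.4] turn deg [0.02 0.01 0.09] q [-0.89  0.25  1.64 -0.    1.24 -0.01]
```

Run:
```python
from h import *
w=pickle.load(open("c8.pkl","rb"))
print("expected px",proj(w,[[.487,-.4388,.058],[.597,-.325,.058]]))
for v in (40,60,100):
  m=mask(w,(10,70,v),(34,255,255))
  for b in blobs(m,3):
    M=cv2.moments(b);c=[M["m10"]/M["m00"],M["m01"]/M["m00"]]
    if cv2.contourArea(b)<600: print(v,np.round(c,1),cv2.contourArea(b),plane(w,[c],.058)[0][:2])
p=proj(w,[[.487,-.4388,.058]])[0].astype(int)
hsv=cv2.cvtColor(w["color"],cv2.COLOR_BGR2HSV)
print(hsv[p[1]-24:p[1]+25:6,p[0]-30:p[0]+31:6].tolist())
```

```text
expected px [[257.0883 175.5896]
 [235.7797 -11.3541]]
40 [ 34.6 365.8] 32.5 [ 0.1516 -0.3854]
40 [232.7   5.1] 121.5 [ 0.5862 -0.3303]
40 [2.7 7.2] 88.0 [ 0.463  -0.1874]
60 [ 34.7 365.8] 25.0 [ 0.1518 -0.3855]
60 [232.8   5. ] 116.5 [ 0.5863 -0.3304]
60 [2.7 7.2] 88.0 [ 0.463  -0.1874]
100 [ 34.8 365.4] 14.5 [ 0.1523 -0.3853]
100 [170.  186.7] 4.0 [ 0.4241 -0.3803]
100 [269.9 176.2] 76.0 [ 0.4944 -0.4488]
100 [245.4 176. ] 74.5 [ 0.4795 -0.4303]
100 [251.1 127.2] 366.5 [ 0.519  -0.4051]
100 [217.6 100.6] 16.5 [ 0.5179 -0.3668]
100 [214.5  95.3] 4.5 [ 0.5198 -0.3619]
100 [207.9  93.6] 5.0 [ 0.5171 -0.3564]
100 [127.7  88.5] 5.0 [ 0.4748 -0.299 ]
100 [200.7  87.5] 5.0 [ 0.5172 -0.3483]
100 [324.7  65. ] 6.5 [ 0.6013 -0.421 ]
100 [307.2  49.3] 33.0 [ 0.6009 -0.4007]
100 [207.7  29.8] 6.5 [ 0.5582 -0.3254]
100 [232.8   4.9] 104.5 [ 0.5863 -0.3303]
[[[19, 126, 192], [8, 176, 107], [179, 255, 48], [4, 235, 50], [2, 165, 54], [1, 217, 53], [179, 212, 53], [3, 196, 60], [4, 242, 58], [0, 251, 64], [19, 126, 204]], [[19, 128, 187], [120, 255, 7], [90, 255, 1], [65, 139, 11], [68, 68, 15], [
[... 549 characters left out ...]
[60, 12, 43], [20, 124, 206]], [[20, 121, 215], [120, 23, 44], [0, 15, 50], [22, 168, 150], [60, 17, 46], [0, 0, 41], [30, 11, 45], [20, 180, 160], [90, 19, 41], [100, 18, 42], [19, 122, 213]], [[20, 122, 214], [132, 28, 46], [15, 21, 49], [80, 17, 46], [40, 17, 44], [168, 30, 42], [0, 6, 41], [80, 17, 44], [160, 19, 41], [126, 30, 42], [19, 125, 215]], [[19, 123, 213], [117, 61, 42], [120, 18, 42], [150, 30, 42], [90, 17, 46], [130, 17, 45], [120, 11, 45], [116, 44, 46], [90, 11, 45], [120, 18, 42], [20, 126, 215]], [[20, 124, 205], [20, 128, 212], [20, 126, 214], [20, 125, 214], [21, 121, 215], [20, 127, 213], [20, 124, 210], [20, 123, 203], [19, 126, 192], [19, 123, 195], [19, 123, 197]]]
```

```bash
sed -i 's/(14,90,vmin)/(12,142,vmin)/' h.py
python3 -m creep '[{"x":0,"y":0.5,"z":25,"rx":0,"ry":0,"rz":0,"grip":0.85},{"x":0,"y":0.5,"z":25,"rx":0,"ry":0,"rz":0,"grip":0.85},{"x":0,"y":0,"z":25,"rx":0,"ry":0,"rz":0,"grip":0.85},{"x":0,"y":0,"z":25,"rx":0,"ry":0,"rz":0,"grip":0.85},{"x":0,"y":0,"z":25,"rx":0,"ry":0,"rz":0,"grip":0.85},{"x":0,"y":0,"z":20,"rx":0,"ry":0,"rz":0,"grip":0.85},{"x":0,"y":0,"z":15,"rx":0,"ry":0,"rz":0,"grip":0.85},{"x":0,"y":0,"z":15,"rx":0,"ry":0,"rz":0,"grip":0.85},{"x":0,"y":0,"z":10,"rx":0,"ry":0,"rz":0,"grip":0.85},{"x":0,"y":0,"z":5,"rx":0,"ry":0,"rz":0,"grip":0.85}]' 40
python3 -m creep '[{"x":0,"y":0,"z":0,"rx":0,"ry":0,"rz":0,"grip":0},{"x":0,"y":0,"z":0,"rx":0,"ry":0,"rz":0,"grip":0},{"x":0,"y":0,"z":0,"rx":0,"ry":0,"rz":0,"grip":0},{"x":0,"y":0,"z":0,"rx":0,"ry":0,"rz":0,"grip":0},{"x":0,"y":0,"z":0,"rx":0,"ry":0,"rz":0,"grip":0},{"x":0,"y":0,"z":0,"rx":0,"ry":0,"rz":0,"grip":0},{"x":0,"y":0,"z":0,"rx":0,"ry":0,"rz":0,"grip":0},{"x":0,"y":0,"z":0,"rx":0,"ry":0,"rz":0,"grip":0},{"x":0,"y":0,"z":0,"rx":0,"ry":0,"rz":0,"grip":0},{"x":0,"y":0,"z":0,"rx":0,"ry":0,"rz":0,"grip":0}]' 40
python3 -m creep '[{"x":0,"y":0,"z":-10,"rx":0,"ry":0,"rz":0,"grip":0},{"x":0,"y":0,"z":-20,"rx":0,"ry":0,"rz":0,"grip":0},{"x":0,"y":0,"z":-25,"rx":0,"ry":0,"rz":0,"grip":0},{"x":0,"y":0,"z":-25,"rx":0,"ry":0,"rz":0,"grip":0},{"x":0,"y":0,"z":-25,"rx":0,"ry":0,"rz":0,"grip":0},{"x":0,"y":0,"z":-25,"rx":0,"ry":0,"rz":0,"grip":0},{"x":0,"y":0,"z":-25,"rx":0,"ry":0,"rz":0,"grip":0},{"x":0,"y":0,"z":-25,"rx":0,"ry":0,"rz":0,"grip":0},{"x":0,"y":0,"z":-20,"rx":0,"ry":0,"rz":0,"grip":0},{"x":0,"y":0,"z":0,"rx":0,"ry":0,"rz":0,"grip":0}]'
python3 - <<'E'
from h import *
C=Crate((.527,-.020),-4.0)
to([*C.w([0,0,0])[:2],.233],down(-4));to([*C.w([0,0,0])[:2],.233],down(176))
E
```

```text
time: 22.62
eef_pos: [0.4871, -0.4385, 0.0242]
tcp_rot: [0.941, 0.338, -0.0, -0.001]
contact_force: [0.8, 0.3, -0.6]
opening: 0.852
finger_force: 0.0
time: 23.45
eef_pos: [0.4877, -0.4393, 0.0262]
tcp_rot: [0.941, 0.338, 0.0, 0.0]
contact_force: [0.2, 0.0, 1.4]
opening: 0.601
finger_force: 44.8
time: 24.28
eef_pos: [0.4888, -0.4405, 0.2313]
tcp_rot: [0.941, 0.338, 0.001, 0.004]
contact_force: [-0.1, -0.8, -1.8]
opening: 0.602
finger_force: 44.4
shift mm [ 297.  -300.1   -4.4] turn deg [ 0.49 -0.18 43.51] q [-0.89  0.24  1.63 -0.    1.26 -0.01]
shift mm [ 297.  -300.1   -4.4] turn deg [   0.22    0.61 -136.49] q [-0.89  0.24  1.63 -0.    1.26 -0.01]
```

```bash
python3 -m creep '[{"x":27,"y":-27.3,"z":0,"rx":0,"ry":0,"rz":0,"grip":0},{"x":27,"y":-27.3,"z":0,"rx":0,"ry":0,"rz":0,"grip":0},{"x":27,"y":-27.3,"z":0,"rx":0,"ry":0,"rz":0,"grip":0},{"x":27,"y":-27.3,"z":0,"rx":0,"ry":0,"rz":0,"grip":0},{"x":27,"y":-27.3,"z":0,"rx":0,"ry":0,"rz":0,"grip":0},{"x":27,"y":-27.3,"z":0,"rx":0,"ry":0,"rz":0,"grip":0},{"x":27,"y":-27.3,"z":0,"rx":0,"ry":0,"rz":0,"grip":0},{"x":27,"y":-27.3,"z":0,"rx":0,"ry":0,"rz":0,"grip":0},{"x":27,"y":-27.3,"z":0,"rx":0,"ry":0,"rz":0,"grip":0},{"x":27,"y":-27.3,"z":0,"rx":0,"ry":0,"rz":0,"grip":0}]'
python3 -m creep '[{"x":27,"y":-27,"z":0,"rx":0,"ry":0,"rz":0,"grip":0},{"x":0,"y":0,"z":0,"rx":0,"ry":0,"rz":6.5,"grip":0},{"x":0,"y":0,"z":0,"rx":0,"ry":0,"rz":6.5,"grip":0},{"x":0,"y":0,"z":0,"rx":0,"ry":0,"rz":6.5,"grip":0},{"x":0,"y":0,"z":0,"rx":0,"ry":0,"rz":6.5,"grip":0},{"x":0,"y":0,"z":0,"rx":0,"ry":0,"rz":6.5,"grip":0},{"x":0,"y":0,"z":0,"rx":0,"ry":0,"rz":6,"grip":0},{"x":0,"y":0,"z":0,"rx":0,"ry":0,"rz":5,"grip":0},{"x":0,"y":0,"z":0,"rx":0,"ry":0,"rz":0,"grip":0},{"x":0,"y":0,"z":0,"rx":0,"ry":0,"rz":0,"grip":0}]'
python3 - <<'E'
from h import *
C=Crate((.527,-.020),-4.0)
to([*C.w([0,0,0])[:2],.033],down(-4))
w=optics.read_camera("wrist");pickle.dump(w,open("c9.pkl","wb"))
E
```

```text
time: 25.12
eef_pos: [0.5207, -0.0544, 0.2233]
tcp_rot: [0.941, 0.338, -0.001, -0.001]
contact_force: [1.2, -0.0, -2.6]
opening: 0.601
finger_force: 44.3
time: 25.95
eef_pos: [0.5248, -0.0183, 0.2238]
tcp_rot: [0.999, -0.034, -0.002, -0.0]
contact_force: [-0.7, 0.2, -3.1]
opening: 0.602
finger_force: 44.3
shift mm [  2.9   1.6 190.8] turn deg [-0.02  0.18  0.13] q [-0.23 -0.04  1.95 -0.    1.23  1.41]
```

```bash
python3 -m creep '[{"x":1.5,"y":0.8,"z":20,"rx":0,"ry":0,"rz":0,"grip":0},{"x":1.5,"y":0.8,"z":20,"rx":0,"ry":0,"rz":0,"grip":0},{"x":0,"y":0,"z":20,"rx":0,"ry":0,"rz":0,"grip":0},{"x":0,"y":0,"z":20,"rx":0,"ry":0,"rz":0,"grip":0},{"x":0,"y":0,"z":20,"rx":0,"ry":0,"rz":0,"grip":0},{"x":0,"y":0,"z":15,"rx":0,"ry":0,"rz":0,"grip":0},{"x":0,"y":0,"z":10,"rx":0,"ry":0,"rz":0,"grip":0},{"x":0,"y":0,"z":10,"rx":0,"ry":0,"rz":0,"grip":0},{"x":0,"y":0,"z":10,"rx":0,"ry":0,"rz":0,"grip":0},{"x":0,"y":0,"z":0,"rx":0,"ry":0,"rz":0,"grip":0}]'
python3 -m creep '[{"x":0,"y":0,"z":10,"rx":0,"ry":0,"rz":0,"grip":0},{"x":0,"y":0,"z":10,"rx":0,"ry":0,"rz":0,"grip":0},{"x":0,"y":0,"z":10,"rx":0,"ry":0,"rz":0,"grip":0},{"x":0,"y":0,"z":8,"rx":0,"ry":0,"rz":0,"grip":0},{"x":0,"y":0,"z":4,"rx":0,"ry":0,"rz":0,"grip":0},{"x":0,"y":0,"z":2,"rx":0,"ry":0,"rz":0,"grip":0},{"x":0,"y":0,"z":0.5,"rx":0,"ry":0,"rz":0,"grip":0},{"x":0,"y":0,"z":0,"rx":0,"ry":0,"rz":0,"grip":0},{"x":0,"y":0,"z":0,"rx":0,"ry":0,"rz":0,"grip":0},{"x":0,"y":0,"z":0,"rx":0,"ry":0,"rz":0,"grip":0}]'
python3 -m creep '[{"x":0,"y":0,"z":0,"rx":0,"ry":0,"rz":0,"grip":0.8},{"x":0,"y":0,"z":0,"rx":0,"ry":0,"rz":0,"grip":0.8},{"x":0,"y":0,"z":0,"rx":0,"ry":0,"rz":0,"grip":0.8},{"x":0,"y":0,"z":0,"rx":0,"ry":0,"rz":0,"grip":0.8},{"x":0,"y":0,"z":-10,"rx":0,"ry":0,"rz":0,"grip":0.8},{"x":0,"y":0,"z":-30,"rx":0,"ry":0,"rz":0,"grip":0.8},{"x":0,"y":0,"z":-35,"rx":0,"ry":0,"rz":0,"grip":0.8},{"x":0,"y":0,"z":-35,"rx":0,"ry":0,"rz":0,"grip":0.8},{"x":0,"y":0,"z":-35,"rx":0,"ry":0,"rz":0,"grip":0.8},{"x":0,"y":0,"z":-35,"rx":0,"ry":0,"rz":0,"grip":0.8}]'
python3 - <<'E'
from h import *
C=Crate((.527,-.020),-4.0)
d=pickle.load(open("c0.pkl","rb"))
sd=optics.read_camera("side");w=optics.read_camera("wrist");pickle.dump((sd,w),open("c10.pkl","wb"))
for n,c in(("side0",d["side"]),("w5",pickle.load(open("c5.pkl","rb"))),("side",sd)):
    print(n);pack(c,[.597,-.325])
pack(w,C.w([0,0,0]));
to([.597,-.325,.213],down(-30))
E
```

```text
time: 26.83
eef_pos: [0.5274, -0.0201, 0.0785]
tcp_rot: [0.999, -0.035, -0.002, -0.0]
contact_force: [-0.2, 0.7, -2.8]
opening: 0.603
finger_force: 44.3
time: 27.67
eef_pos: [0.5291, -0.0204, 0.0366]
tcp_rot: [0.999, -0.035, 0.0, 0.0]
contact_force: [0.7, 0.0, -3.5]
opening: 0.6
finger_force: 44.5
time: 28.5
eef_pos: [0.5284, -0.0202, 0.2187]
tcp_rot: [0.999, -0.035, 0.0, 0.0]
contact_force: [0.1, -0.6, -0.1]
opening: 0.799
finger_force: 0.0
side0
w5
pair [274.7, 76.0] [293.4, 85.7] ctr [ 0.5933 -0.3188] dir 59.8 sep 0.02350885365809109
side
pair [244.0, 237.0] [237.2, 238.6] ctr [ 0.5932 -0.3192] dir 60.0 sep 0.023989855269291878
pair [243.7, 226.5] [266.8, 226.5] ctr [ 0.4775 -0.0166] dir 86.0 sep 0.024264421950216834
pair [243.6, 180.7] [267.5, 180.8] ctr [ 0.5269 -0.0204] dir 85.5 sep 0.02424596043898038
shift mm [ 85.1 298.6  14.1] turn deg [-0.06 -0.88 26.01] q [-0.23 -0.03  1.94 -0.    1.22  1.41]
```

```bash
python3 -m creep '[{"x":8.1,"y":29.2,"z":0,"rx":0,"ry":0,"rz":0,"grip":0.85},{"x":8.1,"y":29.2,"z":0,"rx":0,"ry":0,"rz":0,"grip":0.85},{"x":8.1,"y":29.2,"z":0,"rx":0,"ry":0,"rz":0,"grip":0.85},{"x":8.1,"y":29.2,"z":0,"rx":0,"ry":0,"rz":0,"grip":0.85},{"x":8.1,"y":29.2,"z":0,"rx":0,"ry":0,"rz":0,"grip":0.85},{"x":8.1,"y":29.2,"z":0,"rx":0,"ry":0,"rz":0,"grip":0.85},{"x":8.1,"y":29.2,"z":0,"rx":0,"ry":0,"rz":0,"grip":0.85},{"x":8.1,"y":29.2,"z":0,"rx":0,"ry":0,"rz":0,"grip":0.85},{"x":8.1,"y":29.2,"z":0,"rx":0,"ry":0,"rz":0,"grip":0.85},{"x":8.1,"y":29.2,"z":0,"rx":0,"ry":0,"rz":0,"grip":0.85}]'
python3 -m creep '[{"x":0,"y":0,"z":0,"rx":0,"ry":0,"rz":-7,"grip":0.85},{"x":0,"y":0,"z":0,"rx":0,"ry":0,"rz":-7,"grip":0.85},{"x":0,"y":0,"z":0,"rx":0,"ry":0,"rz":-7,"grip":0.85},{"x":0,"y":0,"z":0,"rx":0,"ry":0,"rz":-7,"grip":0.85},{"x":0,"y":0,"z":0,"rx":0,"ry":0,"rz":-7,"grip":0.85},{"x":0,"y":0,"z":0,"rx":0,"ry":0,"rz":-7,"grip":0.85},{"x":0,"y":0,"z":0,"rx":0,"ry":0,"rz":-7,"grip":0.85},{"x":0,"y":0,"z":0,"rx":0,"ry":0,"rz":-7,"grip":0.85},{"x":0,"y":0,"z":0,"rx":0,"ry":0,"rz":-7,"grip":0.85},{"x":0,"y":0,"z":0,"rx":0,"ry":0,"rz":-7,"grip":0.85}]'
python3 -m creep '[{"x":0,"y":0,"z":0,"rx":0,"ry":0,"rz":-7,"grip":0.85},{"x":0,"y":0,"z":0,"rx":0,"ry":0,"rz":-7,"grip":0.85},{"x":0,"y":0,"z":0,"rx":0,"ry":0,"rz":-7,"grip":0.85},{"x":0,"y":0,"z":0,"rx":0,"ry":0,"rz":-7,"grip":0.85},{"x":0,"y":0,"z":0,"rx":0,"ry":0,"rz":-7,"grip":0.85},{"x":0,"y":0,"z":0,"rx":0,"ry":0,"rz":-7,"grip":0.85},{"x":0,"y":0,"z":0,"rx":0,"ry":0,"rz":-7,"grip":0.85},{"x":0,"y":0,"z":0,"rx":0,"ry":0,"rz":-7,"grip":0.85},{"x":0,"y":0,"z":0,"rx":0,"ry":0,"rz":-7,"grip":0.85},{"x":0,"y":0,"z":0,"rx":0,"ry":0,"rz":-7,"grip":0.85}]'
python3 -m creep '[{"x":0,"y":0,"z":0,"rx":0,"ry":0,"rz":-7,"grip":0.85},{"x":0,"y":0,"z":0,"rx":0,"ry":0,"rz":-7,"grip":0.85},{"x":0,"y":0,"z":0,"rx":0,"ry":0,"rz":0,"grip":0.85},{"x":0,"y":0,"z":0,"rx":0,"ry":0,"rz":0,"grip":0.85},{"x":0,"y":0,"z":0,"rx":0,"ry":0,"rz":0,"grip":0.85},{"x":0,"y":0,"z":0,"rx":0,"ry":0,"rz":0,"grip":0.85},{"x":0,"y":0,"z":0,"rx":0,"ry":0,"rz":0,"grip":0.85},{"x":0,"y":0,"z":0,"rx":0,"ry":0,"rz":0,"grip":0.85},{"x":0,"y":0,"z":0,"rx":0,"ry":0,"rz":0,"grip":0.85},{"x":0,"y":0,"z":0,"rx":0,"ry":0,"rz":0,"grip":0.85}]'
python3 - <<'E'
from h import *
w=optics.read_camera("wrist")
pack(w,[.5933,-.319])
to([.5933,-.319,.026],down(150))
E
```

```text
time: 29.43
eef_pos: [0.589, -0.3186, 0.2159]
tcp_rot: [0.999, -0.035, -0.0, -0.0]
contact_force: [0.7, 1.0, 0.2]
opening: 0.852
finger_force: 0.0
time: 30.27
eef_pos: [0.5889, -0.3171, 0.2158]
tcp_rot: [0.837, 0.547, -0.0, -0.0]
contact_force: [0.4, 0.4, 0.0]
opening: 0.848
finger_force: 0.0
time: 31.1
eef_pos: [0.5889, -0.317, 0.2158]
tcp_rot: [0.372, 0.928, 0.0, -0.0]
contact_force: [0.3, 0.4, -0.6]
opening: 0.849
finger_force: 0.0
time: 31.93
eef_pos: [0.5891, -0.3173, 0.216]
tcp_rot: [0.259, 0.966, -0.0, -0.0]
contact_force: [-0.4, -0.6, 0.5]
opening: 0.851
finger_force: 0.0
pair [245.2, 179.8] [269.6, 179.7] ctr [ 0.5927 -0.3186] dir -119.8 sep 0.023811984911670928
shift mm [ -4.5   0.6 190. ] turn deg [-0.01 -0.01 -0.01] q [-0.65  0.29  1.61 -0.    1.25 -1.69]
```

```bash
python3 -m creep '[{"x":-2,"y":0.5,"z":25,"rx":0,"ry":0,"rz":0,"grip":0.85},{"x":-2,"y":0,"z":25,"rx":0,"ry":0,"rz":0,"grip":0.85},{"x":0,"y":0,"z":25,"rx":0,"ry":0,"rz":0,"grip":0.85},{"x":0,"y":0,"z":25,"rx":0,"ry":0,"rz":0,"grip":0.85},{"x":0,"y":0,"z":25,"rx":0,"ry":0,"rz":0,"grip":0.85},{"x":0,"y":0,"z":20,"rx":0,"ry":0,"rz":0,"grip":0.85},{"x":0,"y":0,"z":15,"rx":0,"ry":0,"rz":0,"grip":0.85},{"x":0,"y":0,"z":15,"rx":0,"ry":0,"rz":0,"grip":0.85},{"x":0,"y":0,"z":10,"rx":0,"ry":0,"rz":0,"grip":0.85},{"x":0,"y":0,"z":5,"rx":0,"ry":0,"rz":0,"grip":0.85}]' 40
python3 -m creep '[{"x":0,"y":0,"z":0,"rx":0,"ry":0,"rz":0,"grip":0},{"x":0,"y":0,"z":0,"rx":0,"ry":0,"rz":0,"grip":0},{"x":0,"y":0,"z":0,"rx":0,"ry":0,"rz":0,"grip":0},{"x":0,"y":0,"z":0,"rx":0,"ry":0,"rz":0,"grip":0},{"x":0,"y":0,"z":0,"rx":0,"ry":0,"rz":0,"grip":0},{"x":0,"y":0,"z":0,"rx":0,"ry":0,"rz":0,"grip":0},{"x":0,"y":0,"z":0,"rx":0,"ry":0,"rz":0,"grip":0},{"x":0,"y":0,"z":0,"rx":0,"ry":0,"rz":0,"grip":0},{"x":0,"y":0,"z":0,"rx":0,"ry":0,"rz":0,"grip":0},{"x":0,"y":0,"z":0,"rx":0,"ry":0,"rz":0,"grip":0}]' 40
python3 -m creep '[{"x":0,"y":0,"z":-10,"rx":0,"ry":0,"rz":0,"grip":0},{"x":0,"y":0,"z":-25,"rx":0,"ry":0,"rz":0,"grip":0},{"x":0,"y":0,"z":-30,"rx":0,"ry":0,"rz":0,"grip":0},{"x":0,"y":0,"z":-30,"rx":0,"ry":0,"rz":0,"grip":0},{"x":0,"y":0,"z":-30,"rx":0,"ry":0,"rz":0,"grip":0},{"x":0,"y":0,"z":-30,"rx":0,"ry":0,"rz":0,"grip":0},{"x":0,"y":0,"z":-30,"rx":0,"ry":0,"rz":0,"grip":0},{"x":0,"y":0,"z":-30,"rx":0,"ry":0,"rz":0,"grip":0},{"x":0,"y":0,"z":-25,"rx":0,"ry":0,"rz":0,"grip":0},{"x":0,"y":0,"z":0,"rx":0,"ry":0,"rz":0,"grip":0}]'
python3 - <<'E'
from h import *
C=Crate((.527,-.020),-4.0)
to([*C.w([48,0,0])[:2],.233],down(176))
E
```

```text
time: 32.82
eef_pos: [0.5923, -0.3185, 0.0245]
tcp_rot: [0.259, 0.966, 0.0, -0.001]
contact_force: [-0.4, -0.7, -0.6]
opening: 0.848
finger_force: 0.0
time: 33.65
eef_pos: [0.5931, -0.319, 0.0266]
tcp_rot: [0.259, 0.966, -0.0, 0.0]
contact_force: [-0.8, 0.6, 1.7]
opening: 0.604
finger_force: 44.2
time: 34.48
eef_pos: [0.5949, -0.3203, 0.2738]
tcp_rot: [0.259, 0.966, -0.002, 0.005]
contact_force: [0.7, -0.8, -0.7]
opening: 0.602
finger_force: 44.0
shift mm [166.2 247.2  38.4] turn deg [ -0.24   0.64 -26.  ] q [-0.64  0.25  1.54 -0.    1.34 -1.69]
```

```bash
python3 -m creep '[{"x":16.6,"y":24.7,"z":0,"rx":0,"ry":0,"rz":0,"grip":0},{"x":16.6,"y":24.7,"z":0,"rx":0,"ry":0,"rz":0,"grip":0},{"x":16.6,"y":24.7,"z":0,"rx":0,"ry":0,"rz":0,"grip":0},{"x":16.6,"y":24.7,"z":0,"rx":0,"ry":0,"rz":0,"grip":0},{"x":16.6,"y":24.7,"z":0,"rx":0,"ry":0,"rz":0,"grip":0},{"x":16.6,"y":24.7,"z":0,"rx":0,"ry":0,"rz":0,"grip":0},{"x":16.6,"y":24.7,"z":0,"rx":0,"ry":0,"rz":0,"grip":0},{"x":16.6,"y":24.7,"z":0,"rx":0,"ry":0,"rz":0,"grip":0},{"x":16.6,"y":24.7,"z":0,"rx":0,"ry":0,"rz":0,"grip":0},{"x":16.6,"y":24.7,"z":0,"rx":0,"ry":0,"rz":0,"grip":0}]'
python3 -m creep '[{"x":0,"y":0,"z":0,"rx":0,"ry":0,"rz":-6.5,"grip":0},{"x":0,"y":0,"z":0,"rx":0,"ry":0,"rz":-6.5,"grip":0},{"x":0,"y":0,"z":0,"rx":0,"ry":0,"rz":-6.5,"grip":0},{"x":0,"y":0,"z":0,"rx":0,"ry":0,"rz":-6.5,"grip":0},{"x":0,"y":0,"z":0,"rx":0,"ry":0,"rz":0,"grip":0},{"x":0,"y":0,"z":0,"rx":0,"ry":0,"rz":0,"grip":0},{"x":0,"y":0,"z":0,"rx":0,"ry":0,"rz":0,"grip":0},{"x":0,"y":0,"z":0,"rx":0,"ry":0,"rz":0,"grip":0},{"x":0,"y":0,"z":0,"rx":0,"ry":0,"rz":0,"grip":0},{"x":0,"y":0,"z":0,"rx":0,"ry":0,"rz":0,"grip":0}]'
python3 - <<'E'
from h import *
C=Crate((.527,-.020),-4.0)
to([*C.w([49,0,0])[:2],.033],down(176))
E
```

```text
time: 35.32
eef_pos: [0.5711, -0.0203, 0.2632]
tcp_rot: [0.259, 0.966, -0.0, -0.002]
contact_force: [1.1, -0.5, -2.8]
opening: 0.605
finger_force: 43.8
time: 36.15
eef_pos: [0.5726, -0.022, 0.2659]
tcp_rot: [0.035, 0.999, 0.0, -0.0]
contact_force: [1.0, -0.7, -2.9]
opening: 0.599
finger_force: 43.8
shift mm [ -3.5  -1.2 232.9] turn deg [ 0.   -0.02 -0.05] q [-0.22  0.04  1.8  -0.    1.31 -1.72]
```

```bash
python3 -m creep '[{"x":-1.5,"y":-1,"z":25,"rx":0,"ry":0,"rz":0,"grip":0},{"x":0,"y":0,"z":25,"rx":0,"ry":0,"rz":0,"grip":0},{"x":0,"y":0,"z":25,"rx":0,"ry":0,"rz":0,"grip":0},{"x":0,"y":0,"z":25,"rx":0,"ry":0,"rz":0,"grip":0},{"x":0,"y":0,"z":25,"rx":0,"ry":0,"rz":0,"grip":0},{"x":0,"y":0,"z":25,"rx":0,"ry":0,"rz":0,"grip":0},{"x":0,"y":0,"z":15,"rx":0,"ry":0,"rz":0,"grip":0},{"x":0,"y":0,"z":12,"rx":0,"ry":0,"rz":0,"grip":0},{"x":0,"y":0,"z":10,"rx":0,"ry":0,"rz":0,"grip":0},{"x":0,"y":0,"z":0,"rx":0,"ry":0,"rz":0,"grip":0}]'
python3 -m creep '[{"x":0,"y":0,"z":10,"rx":0,"ry":0,"rz":0,"grip":0},{"x":0,"y":0,"z":10,"rx":0,"ry":0,"rz":0,"grip":0},{"x":0,"y":0,"z":10,"rx":0,"ry":0,"rz":0,"grip":0},{"x":0,"y":0,"z":8,"rx":0,"ry":0,"rz":0,"grip":0},{"x":0,"y":0,"z":4,"rx":0,"ry":0,"rz":0,"grip":0},{"x":0,"y":0,"z":2,"rx":0,"ry":0,"rz":0,"grip":0},{"x":0,"y":0,"z":1,"rx":0,"ry":0,"rz":0,"grip":0},{"x":0,"y":0,"z":0,"rx":0,"ry":0,"rz":0,"grip":0},{"x":0,"y":0,"z":0,"rx":0,"ry":0,"rz":0,"grip":0},{"x":0,"y":0,"z":0,"rx":0,"ry":0,"rz":0,"grip":0}]'
python3 -m creep '[{"x":0,"y":0,"z":0,"rx":0,"ry":0,"rz":0,"grip":0.8},{"x":0,"y":0,"z":0,"rx":0,"ry":0,"rz":0,"grip":0.8},{"x":0,"y":0,"z":0,"rx":0,"ry":0,"rz":0,"grip":0.8},{"x":0,"y":0,"z":0,"rx":0,"ry":0,"rz":0,"grip":0.8},{"x":0,"y":0,"z":-10,"rx":0,"ry":0,"rz":0,"grip":0.8},{"x":0,"y":0,"z":-30,"rx":0,"ry":0,"rz":0,"grip":0.8},{"x":0,"y":0,"z":-35,"rx":0,"ry":0,"rz":0,"grip":0.8},{"x":0,"y":0,"z":-35,"rx":0,"ry":0,"rz":0,"grip":0.8},{"x":0,"y":0,"z":-40,"rx":0,"ry":0,"rz":0,"grip":0.8},{"x":0,"y":0,"z":-40,"rx":0,"ry":0,"rz":0,"grip":0.8}]'
python3 - <<'E'
from h import *
C=Crate((.527,-.020),-4.0)
s=ctrl.get_state();print(C.inv(s["eef_pos"]))
w=optics.read_camera("wrist");pickle.dump(w,open("c11.pkl","wb"))
for x in(-48,0,48): pack(w,C.w([x,0,0]))
E
```

```text
time: 36.98
eef_pos: [0.5728, -0.0228, 0.077]
tcp_rot: [0.035, 0.999, 0.0, -0.002]
contact_force: [-0.2, 0.5, -3.9]
opening: 0.601
finger_force: 43.8
time: 37.82
eef_pos: [0.5744, -0.0231, 0.0346]
tcp_rot: [0.035, 0.999, -0.0, 0.0]
contact_force: [-0.1, 0.2, -3.2]
opening: 0.598
finger_force: 43.9
time: 38.65
eef_pos: [0.5735, -0.0229, 0.2264]
tcp_rot: [0.035, 0.999, -0.0, -0.0]
contact_force: [1.0, -0.0, 0.9]
opening: 0.798
finger_force: 0.0
[ 46.5662   0.3771 226.3902]
pair [243.2, 127.0] [268.5, 127.2] ctr [ 0.5279 -0.0204] dir -94.6 sep 0.024237146019267658
pair [242.8, 71.6] [269.4, 71.6] ctr [ 0.4783 -0.0167] dir -94.1 sep 0.02427368092072344
pair [244.2, 175.1] [268.4, 175.2] ctr [ 0.5751 -0.0233] dir -94.2 sep 0.02419548162641221
pair [243.2, 127.0] [268.5, 127.2] ctr [ 0.5279 -0.0204] dir -94.6 sep 0.024237146019267658
pair [242.8, 71.6] [269.4, 71.6] ctr [ 0.4783 -0.0167] dir -94.1 sep 0.02427368092072344
pair [244.2, 175.1] [268.4, 175.2] ctr [ 0.5751 -0.0233] dir -94.2 sep 0.02419548162641221
pair [243.2, 127.0] [268.5, 127.2] ctr [ 0.5279 -0.0204] dir -94.6 sep 0.024237146019267658
```

All three packs stand aligned in the bay. Now the bar.

```bash
python3 -m creep '[{"x":8.7,"y":-29.5,"z":-10,"rx":0,"ry":0,"rz":0,"grip":0.8},{"x":8.7,"y":-29.5,"z":-10,"rx":0,"ry":0,"rz":0,"grip":0.8},{"x":8.7,"y":-29.5,"z":0,"rx":0,"ry":0,"rz":0,"grip":0.8},{"x":8.7,"y":-29.5,"z":0,"rx":0,"ry":0,"rz":0,"grip":0.8},{"x":8.7,"y":-29.5,"z":0,"rx":0,"ry":0,"rz":0,"grip":0.8},{"x":0,"y":0,"z":0,"rx":0,"ry":0,"rz":7,"grip":0.8},{"x":0,"y":0,"z":0,"rx":0,"ry":0,"rz":7,"grip":0.8},{"x":0,"y":0,"z":0,"rx":0,"ry":0,"rz":7,"grip":0.8},{"x":0,"y":0,"z":0,"rx":0,"ry":0,"rz":7,"grip":0.8},{"x":0,"y":0,"z":0,"rx":0,"ry":0,"rz":7,"grip":0.8}]'
python3 -m creep '[{"x":0,"y":0,"z":0,"rx":0,"ry":0,"rz":7,"grip":0.8},{"x":0,"y":0,"z":0,"rx":0,"ry":0,"rz":7,"grip":0.8},{"x":0,"y":0,"z":0,"rx":0,"ry":0,"rz":7,"grip":0.8},{"x":0,"y":0,"z":0,"rx":0,"ry":0,"rz":7,"grip":0.8},{"x":0,"y":0,"z":0,"rx":0,"ry":0,"rz":7,"grip":0.8},{"x":0,"y":0,"z":0,"rx":0,"ry":0,"rz":7,"grip":0.8},{"x":0,"y":0,"z":0,"rx":0,"ry":0,"rz":7,"grip":0.8},{"x":0,"y":0,"z":0,"rx":0,"ry":0,"rz":7,"grip":0.8},{"x":0,"y":0,"z":0,"rx":0,"ry":0,"rz":7,"grip":0.8},{"x":0,"y":0,"z":0,"rx":0,"ry":0,"rz":7,"grip":0.8}]'
python3 -m creep '[{"x":0,"y":0,"z":0,"rx":0,"ry":0,"rz":7,"grip":0.8},{"x":0,"y":0,"z":0,"rx":0,"ry":0,"rz":7,"grip":0.8},{"x":0,"y":0,"z":0,"rx":0,"ry":0,"rz":7,"grip":0.8},{"x":0,"y":0,"z":0,"rx":0,"ry":0,"rz":7,"grip":0.8},{"x":0,"y":0,"z":0,"rx":0,"ry":0,"rz":7,"grip":0.8},{"x":0,"y":0,"z":0,"rx":0,"ry":0,"rz":7,"grip":0.8},{"x":0,"y":0,"z":0,"rx":0,"ry":0,"rz":7,"grip":0.8},{"x":0,"y":0,"z":0,"rx":0,"ry":0,"rz":7,"grip":0.8},{"x":0,"y":0,"z":0,"rx":0,"ry":0,"rz":7,"grip":0.8},{"x":0,"y":0,"z":0,"rx":0,"ry":0,"rz":2,"grip":0.8}]'
python3 - <<'E'
from h import *
w=optics.read_camera("wrist");pickle.dump(w,open("c12.pkl","wb"))
s=ctrl.get_state();print(s["eef_pos"]);to([.52,-.167,.2],down(5))
b=max(blobs(mask(w,(3,170,90),(16,255,255)),30),key=lambda b:cv2.contourArea(b) if abs(cv2.boundingRect(b)[0]-256)<80 else 0)
r=cv2.boxPoints(cv2.minAreaRect(b));print(cv2.contourArea(b),r);q=plane(w,r,.026);print(q,q.mean(0))
# tube edges: row-wise left/right non-table pixels below & above band
hsv=cv2.cvtColor(w["color"],cv2.COLOR_BGR2HSV)
grey=((hsv[...,1]<60)&(hsv[...,2]>110)).astype(np.uint8)*255
for x in blobs(grey,60): print("grey",cv2.contourArea(x),cv2.boxPoints(cv2.minAreaRect(x)).round(1).tolist())
cv2.imwrite("pics/w12.png",w["color"])
E
```

```text
time: 39.53
eef_pos: [0.5203, -0.1673, 0.2447]
tcp_rot: [0.337, 0.942, -0.0, 0.0]
contact_force: [-0.4, -0.6, -0.9]
opening: 0.803
finger_force: 0.0
time: 40.37
eef_pos: [0.5203, -0.1671, 0.2447]
tcp_rot: [0.816, 0.578, 0.0, 0.0]
contact_force: [0.1, 0.2, 1.4]
opening: 0.801
finger_force: 0.0
time: 41.2
eef_pos: [0.5203, -0.1671, 0.2447]
tcp_rot: [0.999, 0.05, 0.0, 0.0]
contact_force: [-0.7, 0.1, -0.0]
opening: 0.801
finger_force: 0.0
[ 0.5203 -0.1671  0.2447]
shift mm [-0.3 -0.2 44.7] turn deg [ 0.03 -0.03  0.81] q [-0.5  -0.01  1.88 -0.    1.27  0.97]
885.0 [[249. 142.]
 [271. 142.]
 [271. 183.]
 [249. 183.]]
[[ 0.5437 -0.1566  0.026 ]
 [ 0.5462 -0.1813  0.026 ]
 [ 0.4986 -0.1867  0.026 ]
 [ 0.496  -0.161   0.026 ]] [ 0.5211 -0.1714  0.026 ]
grey 62.5 [[232.6999969482422, 323.1000061035156], [246.6999969482422, 307.79998779296875], [251.0, 311.79998779296875], [237.0, 327.0]]
grey 477.0 [[226.1999969482422, 305.3999938964844], [315.79998779296875, 297.79998779296875], [319.5, 341.6000061035156], [229.89999389648438, 349.20001220703125]]
grey 1226.0 [[402.0, 310.0], [402.0, 275.0], [483.0, 275.0], [483.0, 310.0]]
grey 977.5 [[250.0, 184.0], [271.0, 184.0], [271.0, 238.0], [250.0, 238.0]]
grey 304.5 [[426.79998779296875, 78.30000305175781], [510.6000061035156, 57.400001525878906], [511.8999938964844, 62.5], [428.1000061035156, 83.5]]
grey 185.0 [[153.0, 55.400001525878906], [168.3000030517578, 52.099998474121094], [177.3000030517578, 93.69999694824219], [162.0, 97.0]]
grey 119.0 [[94.0999984741211, 74.9000015258789], [96.0, 46.900001525878906], [109.19999694824219, 47.79999923706055], [107.30000305175781, 75.80000305175781]]
grey 251.0 [[9.899999618530273, 5.199999809265137], [11.800000190734863, -4.0], [45.900001525878906, 3.0], [44.0, 12.199999809265137]]
```

View pics/w12.png

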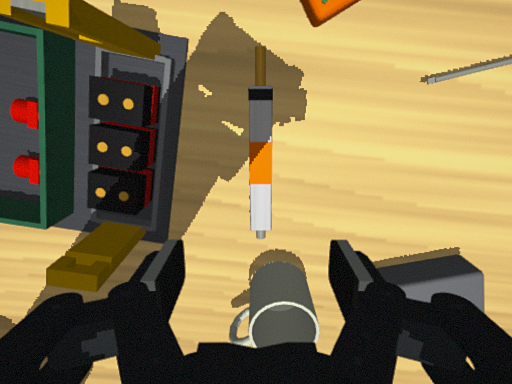

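The wrist view shows the bar exactly vertical on column 260: orange band rows 142–183, plunger tip (261,47), pin (261,237). The mug rim is at (285,325), and three packs and two plugs are in place.

Run:
```python
from h import *
w=pickle.load(open("c12.pkl","rb"))
print(plane(w,[(250,322),(318,322),(285,303)],.09))
print("ends",plane(w,[(261,47),(261,238)],.013))
print("tube ends",plane(w,[(260,88),(260.5,231)],.026))
to([.5211,-.1714,.003],down(5.8))
```

```text
[[ 0.3555 -0.1768  0.09  ]
 [ 0.3631 -0.2512  0.09  ]
 [ 0.3833 -0.2121  0.09  ]]
ends [[ 0.6443 -0.1599  0.013 ]
 [ 0.4215 -0.1832  0.013 ]]
tube ends [[ 0.6024 -0.163   0.026 ]
 [ 0.4367 -0.1808  0.026 ]]
shift mm [  0.2   4.2 241.7] turn deg [ 0.03 -0.03  0.01] q [-0.5  -0.01  1.88 -0.    1.27  0.97]
```

```bash
python3 -m creep '[{"x":0,"y":2.5,"z":30,"rx":0,"ry":0,"rz":0,"grip":0.7},{"x":0,"y":2.3,"z":30,"rx":0,"ry":0,"rz":0,"grip":0.7},{"x":0,"y":0,"z":30,"rx":0,"ry":0,"rz":0,"grip":0.7},{"x":0,"y":0,"z":30,"rx":0,"ry":0,"rz":0,"grip":0.7},{"x":0,"y":0,"z":30,"rx":0,"ry":0,"rz":0,"grip":0.7},{"x":0,"y":0,"z":25,"rx":0,"ry":0,"rz":0,"grip":0.7},{"x":0,"y":0,"z":20,"rx":0,"ry":0,"rz":0,"grip":0.7},{"x":0,"y":0,"z":15,"rx":0,"ry":0,"rz":0,"grip":0.7},{"x":0,"y":0,"z":10,"rx":0,"ry":0,"rz":0,"grip":0.7},{"x":0,"y":0,"z":0,"rx":0,"ry":0,"rz":0,"grip":0.7}]' 80
python3 -m creep '[{"x":0,"y":0,"z":8,"rx":0,"ry":0,"rz":0,"grip":0.7},{"x":0,"y":0,"z":6,"rx":0,"ry":0,"rz":0,"grip":0.7},{"x":0,"y":0,"z":2,"rx":0,"ry":0,"rz":0,"grip":0.7},{"x":0,"y":0,"z":0,"rx":0,"ry":0,"rz":0,"grip":0.7},{"x":0,"y":0,"z":0,"rx":0,"ry":0,"rz":0,"grip":0.7},{"x":0,"y":0,"z":0,"rx":0,"ry":0,"rz":0,"grip":0.7},{"x":0,"y":0,"z":0,"rx":0,"ry":0,"rz":0,"grip":0.7},{"x":0,"y":0,"z":0,"rx":0,"ry":0,"rz":0,"grip":0.7},{"x":0,"y":0,"z":0,"rx":0,"ry":0,"rz":0,"grip":0.7},{"x":0,"y":0,"z":0,"rx":0,"ry":0,"rz":0,"grip":0.7}]'
python3 - <<'E'
from h import *
to([.5211,-.1714,.003],down(5.8))
E
```

```text
time: 42.08
eef_pos: [0.5193, -0.1712, 0.022]
tcp_rot: [0.999, 0.053, -0.002, -0.001]
contact_force: [-0.6, -0.3, -0.9]
opening: 0.7
finger_force: 0.0
time: 42.92
eef_pos: [0.5209, -0.1719, 0.0082]
tcp_rot: [0.999, 0.052, -0.0, 0.0]
contact_force: [0.7, 0.4, 0.3]
opening: 0.698
finger_force: 0.0
shift mm [ 0.3 -0.5  5.2] turn deg [0.01 0.   0.21] q [-0.5   0.31  2.01 -0.    0.82  0.96]
```

```bash
python3 -m creep '[{"x":0,"y":0,"z":2,"rx":0,"ry":0,"rz":0.2,"grip":0.7},{"x":0,"y":0,"z":2.5,"rx":0,"ry":0,"rz":0,"grip":0},{"x":0,"y":0,"z":0,"rx":0,"ry":0,"rz":0,"grip":0},{"x":0,"y":0,"z":0,"rx":0,"ry":0,"rz":0,"grip":0},{"x":0,"y":0,"z":0,"rx":0,"ry":0,"rz":0,"grip":0},{"x":0,"y":0,"z":0,"rx":0,"ry":0,"rz":0,"grip":0},{"x":0,"y":0,"z":0,"rx":0,"ry":0,"rz":0,"grip":0},{"x":0,"y":0,"z":0,"rx":0,"ry":0,"rz":0,"grip":0},{"x":0,"y":0,"z":0,"rx":0,"ry":0,"rz":0,"grip":0},{"x":0,"y":0,"z":0,"rx":0,"ry":0,"rz":0,"grip":0}]' 80
python3 -c "
from h import *
print(ctrl.get_state()['eef_pos'],'axis-TCP',.013-ctrl.get_state()['eef_pos'][2])"
python3 -m creep '[{"x":0,"y":0,"z":-10,"rx":0,"ry":0,"rz":0,"grip":0},{"x":0,"y":0,"z":-20,"rx":0,"ry":0,"rz":0,"grip":0},{"x":0,"y":0,"z":-25,"rx":0,"ry":0,"rz":0,"grip":0},{"x":0,"y":0,"z":-25,"rx":0,"ry":0,"rz":0,"grip":0},{"x":0,"y":0,"z":-30,"rx":0,"ry":0,"rz":0,"grip":0},{"x":0,"y":0,"z":-30,"rx":0,"ry":0,"rz":0,"grip":0},{"x":0,"y":0,"z":-30,"rx":0,"ry":0,"rz":0,"grip":0},{"x":0,"y":0,"z":-30,"rx":0,"ry":0,"rz":0,"grip":0},{"x":0,"y":0,"z":-20,"rx":0,"ry":0,"rz":0,"grip":0},{"x":0,"y":0,"z":0,"rx":0,"ry":0,"rz":0,"grip":0}]'
python3 - <<'E'
from h import *
C=Crate((.527,-.020),-4.0)
w=optics.read_camera("wrist");pickle.dump(w,open("c13.pkl","wb"))
s=ctrl.get_state();T=Ro.from_quat(s["tcp_rot"])
z=s["eef_pos"][2]+.010
b=[x for x in blobs(mask(w,(3,170,60),(16,255,255)),100)]
for x in b: print(cv2.contourArea(x),cv2.boxPoints(cv2.minAreaRect(x)).round(1).tolist())
hsv=cv2.cvtColor(w["color"],cv2.COLOR_BGR2HSV)
m=mask(w,(14,130,60),(28,255,255));
for x in blobs(m,60):
    if cv2.contourArea(x)<5000: print("brass",cv2.contourArea(x),cv2.boundingRect(x))
print("free tip expected px",proj(w,s["eef_pos"]+T.apply([[.125,0,-.010],[.085,0,-.010],[-.099,0,-.01]])))
to([*C.w([-30,0,0])[:2],.19],down(-4))
E
```

```text
time: 43.75
eef_pos: [0.5207, -0.1718, 0.0034]
tcp_rot: [0.999, 0.051, -0.0, -0.0]
contact_force: [-0.2, 0.6, -1.8]
opening: 0.285
finger_force: 81.2
[ 0.5207 -0.1718  0.0034] axis-TCP 0.009625529346099901
time: 44.58
eef_pos: [0.5231, -0.1731, 0.2297]
tcp_rot: [0.999, 0.051, 0.004, 0.003]
contact_force: [0.7, -0.7, -2.9]
opening: 0.288
finger_force: 80.9
6148.5 [[224.0, 218.0], [288.0, 218.0], [288.0, 323.0], [224.0, 323.0]]
886.5 [[294.0, 0.0], [357.0, 0.0], [357.0, 28.0], [294.0, 28.0]]
brass 88.5 (267, 296, 19, 25)
brass 4535.5 (25, 230, 110, 77)
brass 3760.5 (225, 220, 63, 104)
brass 72.0 (105, 199, 11, 10)
brass 85.5 (80, 195, 12, 11)
brass 89.5 (107, 151, 12, 12)
brass 93.0 (82, 147, 12, 12)
brass 102.0 (109, 102, 12, 12)
brass 107.0 (82, 97, 13, 12)
brass 416.0 (302, 0, 47, 22)
brass 1794.5 (240, 0, 33, 59)
brass 4349.0 (0, 0, 150, 62)
free tip expected px [[254.202  -56.1615]
 [254.4087  65.9374]
 [254.9285 422.141 ]]
shift mm [  -9.2 -156.4   35.8] turn deg [ 0.17 -0.27  9.8 ] q [-0.5   0.01  1.89 -0.    1.23  0.97]
```

```bash
python3 -m creep '[{"x":-1.5,"y":-22,"z":0,"rx":0,"ry":0,"rz":0,"grip":0},{"x":-1.5,"y":-22,"z":0,"rx":0,"ry":0,"rz":0,"grip":0},{"x":-1.5,"y":-22,"z":0,"rx":0,"ry":0,"rz":0,"grip":0},{"x":-1.5,"y":-22,"z":0,"rx":0,"ry":0,"rz":0,"grip":0},{"x":-1.5,"y":-22,"z":0,"rx":0,"ry":0,"rz":0,"grip":0},{"x":-2,"y":-23,"z":0,"rx":0,"ry":0,"rz":0,"grip":0},{"x":-2,"y":-23,"z":0,"rx":0,"ry":0,"rz":0,"grip":0},{"x":0,"y":0,"z":0,"rx":0,"ry":0,"rz":5,"grip":0},{"x":0,"y":0,"z":0,"rx":0,"ry":0,"rz":4.8,"grip":0},{"x":0,"y":0,"z":0,"rx":0,"ry":0,"rz":0,"grip":0}]'
python3 -m creep '[{"x":0,"y":0,"z":0,"rx":0,"ry":0,"rz":0,"grip":0},{"x":0,"y":0,"z":0,"rx":0,"ry":0,"rz":0,"grip":0},{"x":0,"y":0,"z":0,"rx":0,"ry":0,"rz":0,"grip":0},{"x":0,"y":0,"z":0,"rx":0,"ry":0,"rz":0,"grip":0},{"x":0,"y":0,"z":0,"rx":0,"ry":0,"rz":0,"grip":0},{"x":0,"y":0,"z":0,"rx":0,"ry":0,"rz":0,"grip":0},{"x":0,"y":0,"z":0,"rx":0,"ry":0,"rz":0,"grip":0},{"x":0,"y":0,"z":0,"rx":0,"ry":0,"rz":0,"grip":0},{"x":0,"y":0,"z":0,"rx":0,"ry":0,"rz":0,"grip":0},{"x":0,"y":0,"z":0,"rx":0,"ry":0,"rz":0,"grip":0}]'
python3 - <<'E'
from h import *
C=Crate((.527,-.020),-4.0)
w=pickle.load(open("c13.pkl","rb"))
d={n:optics.read_camera(n) for n in("wrist","side","scene")};pickle.dump(d,open("c14.pkl","wb"))
s=ctrl.get_state();T=Ro.from_quat(s["tcp_rot"]);W=d["wrist"]
b=max(blobs(mask(W,(3,170,60),(16,255,255)),100),key=cv2.contourArea);r=cv2.boundingRect(b);print(r)
q=plane(W,[(r[0]+r[2]/2,r[1]),(r[0]+r[2]/2,r[1]+r[3])],s["eef_pos"][2]+.0226);print("band in tool mm",T.inv().apply(q-s["eef_pos"])*1e3)
to([*C.w([-32,0,0])[:2],.150],down(-4));print(C.inv(s["eef_pos"]))
cv2.imwrite("pics/w14.png",W["color"])
E
```

```text
time: 45.47
eef_pos: [0.4918, -0.017, 0.2204]
tcp_rot: [0.999, -0.035, -0.003, -0.001]
contact_force: [1.5, 0.6, -3.6]
opening: 0.287
finger_force: 80.7
time: 46.3
eef_pos: [0.4936, -0.0179, 0.2236]
tcp_rot: [0.999, -0.035, -0.0, 0.0]
contact_force: [-0.4, 0.6, -3.4]
opening: 0.29
finger_force: 80.7
(224, 218, 65, 106)
band in tool mm [[ 25.9725   0.1947 -22.6054]
 [-24.0374   0.2027 -22.595 ]]
shift mm [ 1.4 -0.2 73.5] turn deg [-0.    0.01  0.  ] q [-0.24 -0.11  2.02 -0.    1.24  1.4 ]
[-33.4305  -0.1797 223.5342]
```

View pics/w14.png

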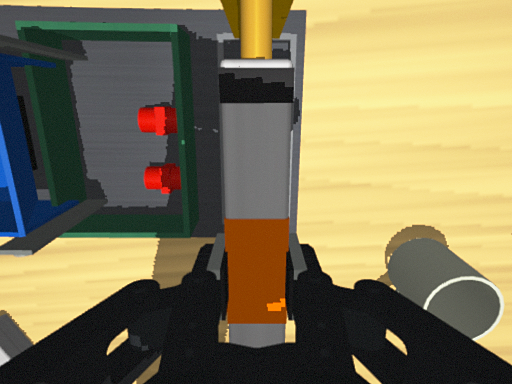

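The wrist view shows the bar held square, with the plunger at column 256 centred on the far cheek (columns 222–290). The plugs are still in the tray.

```bash
python3 -m creep '[{"x":0,"y":0,"z":15,"rx":0,"ry":0,"rz":0,"grip":0},{"x":0,"y":0,"z":15,"rx":0,"ry":0,"rz":0,"grip":0},{"x":0,"y":0,"z":15,"rx":0,"ry":0,"rz":0,"grip":0},{"x":0,"y":0,"z":15,"rx":0,"ry":0,"rz":0,"grip":0},{"x":0,"y":0,"z":10,"rx":0,"ry":0,"rz":0,"grip":0},{"x":0,"y":0,"z":3,"rx":0,"ry":0,"rz":0,"grip":0},{"x":0,"y":0,"z":0,"rx":0,"ry":0,"rz":0,"grip":0},{"x":0,"y":0,"z":0,"rx":0,"ry":0,"rz":0,"grip":0},{"x":0,"y":0,"z":0,"rx":0,"ry":0,"rz":0,"grip":0},{"x":0,"y":0,"z":0,"rx":0,"ry":0,"rz":0,"grip":0}]'
python3 -m creep '[{"x":2,"y":0,"z":0,"rx":0,"ry":0,"rz":0,"grip":0},{"x":2,"y":0,"z":0,"rx":0,"ry":0,"rz":0,"grip":0},{"x":2,"y":0,"z":0,"rx":0,"ry":0,"rz":0,"grip":0},{"x":2,"y":0,"z":0,"rx":0,"ry":0,"rz":0,"grip":0},{"x":2,"y":0,"z":0,"rx":0,"ry":0,"rz":0,"grip":0},{"x":2,"y":0,"z":0,"rx":0,"ry":0,"rz":0,"grip":0},{"x":2,"y":0,"z":0,"rx":0,"ry":0,"rz":0,"grip":0},{"x":2,"y":0,"z":0,"rx":0,"ry":0,"rz":0,"grip":0},{"x":2,"y":0,"z":0,"rx":0,"ry":0,"rz":0,"grip":0},{"x":2,"y":0,"z":0,"rx":0,"ry":0,"rz":0,"grip":0}]'
python3 - <<'E'
from h import *
C=Crate((.527,-.020),-4.0)
s=ctrl.get_state();print(C.inv(s["eef_pos"]));to([*C.w([6,0,0])[:2],.150],down(-4))
W=optics.read_camera("wrist");pickle.dump(W,open("c15.pkl","wb"))
E
```

```text
time: 47.28
eef_pos: [0.4944, -0.0181, 0.1517]
tcp_rot: [0.999, -0.035, 0.001, 0.0]
contact_force: [-0.4, -0.6, -3.6]
opening: 0.286
finger_force: 80.8
time: 48.12
eef_pos: [0.5131, -0.0191, 0.1501]
tcp_rot: [0.999, -0.035, -0.001, -0.0]
contact_force: [-5.0, -0.0, -2.5]
opening: 0.283
finger_force: 80.8
[-13.9103  -0.1201 150.1478]
shift mm [19.9 -0.1  0.1] turn deg [-0.01  0.13  0.01] q [-0.23  0.01  2.04 -0.    1.09  1.41]
```

```bash
python3 -m creep '[{"x":2,"y":0,"z":0,"rx":0,"ry":0,"rz":0,"grip":0},{"x":2,"y":0,"z":0,"rx":0,"ry":0,"rz":0,"grip":0},{"x":2,"y":0,"z":0,"rx":0,"ry":0,"rz":0,"grip":0},{"x":2,"y":0,"z":0,"rx":0,"ry":0,"rz":0,"grip":0},{"x":2,"y":0,"z":0,"rx":0,"ry":0,"rz":0,"grip":0},{"x":2,"y":0,"z":0,"rx":0,"ry":0,"rz":0,"grip":0},{"x":2,"y":0,"z":0,"rx":0,"ry":0,"rz":0,"grip":0},{"x":1,"y":0,"z":0,"rx":0,"ry":0,"rz":0,"grip":0},{"x":0,"y":0,"z":0,"rx":0,"ry":0,"rz":0,"grip":0},{"x":0,"y":0,"z":0,"rx":0,"ry":0,"rz":0,"grip":0}]'
python3 - <<'E'
from h import *
C=Crate((.527,-.020),-4.0)
F=[]
W=optics.read_camera("wrist");sc=optics.read_camera("scene");sd=optics.read_camera("side");pickle.dump((W,sc,sd),open("c16.pkl","wb"))
for n,c in (("side",sd),("scene",sc)):
    print(n,"tip@101",proj(c,C.w([101,0,160])),"mouth96",proj(c,C.w([96,0,160])),"collar",proj(c,C.w([87,0,160])))
s=ctrl.get_state();print(C.inv(s["eef_pos"]),s["contact_force"]);to([*C.w([5,0,0])[:2],.150],down(-4))
T=Ro.from_quat(s["tcp_rot"])
b=max(blobs(mask(W,(3,170,60),(16,255,255)),100),key=cv2.contourArea);r=cv2.boundingRect(b)
q=plane(W,[(r[0]+r[2]/2,r[1]),(r[0]+r[2]/2,r[1]+r[3])],s["eef_pos"][2]+.0226);print("band in tool mm",T.inv().apply(q-s["eef_pos"])*1e3)
cv2.imwrite("pics/w16.png",cv2.resize(W["color"][0:200,150:362],None,fx=2.8,fy=2.8,interpolation=cv2.INTER_CUBIC))
E
```

```text
time: 49.0
eef_pos: [0.5275, -0.0201, 0.1501]
tcp_rot: [0.999, -0.035, -0.002, -0.0]
contact_force: [-8.0, 0.2, -1.1]
opening: 0.286
finger_force: 80.9
side tip@101 [[303.3233 178.5898]] mouth96 [[302.2647 177.9349]] collar [[300.3695 176.7623]]
scene tip@101 [[240.442  209.9113]] mouth96 [[242.0854 209.4236]] collar [[245.0353 208.5479]]
[  0.4176  -0.0845 150.0751] [-6.8872  0.0867 -1.1591]
shift mm [ 4.6 -0.1  0.1] turn deg [-0.01  0.22  0.01] q [-0.23  0.05  2.   -0.    1.09  1.41]
band in tool mm [[ 26.0891   0.3764 -22.7009]
 [-24.0218   0.4093 -22.5076]]
```

View pics/w16.png

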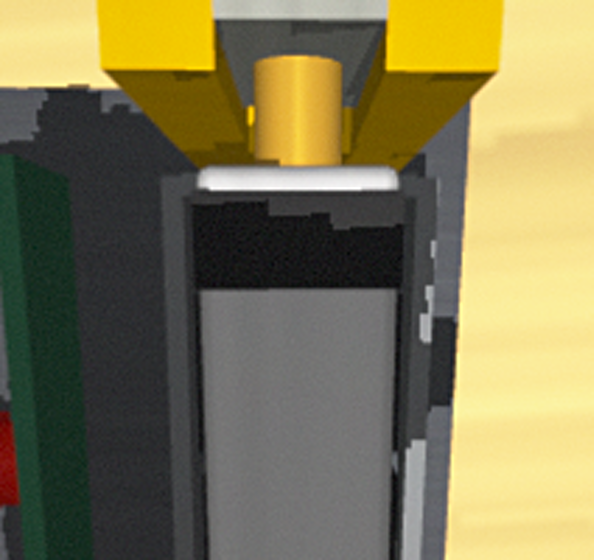

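The crop shows the brass plunger at (298,110) centred inside the channel.

```bash
python3 -m creep '[{"x":2,"y":0,"z":0,"rx":0,"ry":0,"rz":0,"grip":0},{"x":2,"y":0,"z":0,"rx":0,"ry":0,"rz":0,"grip":0},{"x":1,"y":0,"z":0,"rx":0,"ry":0,"rz":0,"grip":0},{"x":0,"y":0,"z":0,"rx":0,"ry":0,"rz":0,"grip":0},{"x":0,"y":0,"z":3,"rx":0,"ry":0,"rz":0,"grip":0},{"x":0,"y":0,"z":3,"rx":0,"ry":0,"rz":0,"grip":0},{"x":0,"y":0,"z":3,"rx":0,"ry":0,"rz":0,"grip":0},{"x":0,"y":0,"z":3,"rx":0,"ry":0,"rz":0,"grip":0},{"x":0,"y":0,"z":0,"rx":0,"ry":0,"rz":0,"grip":0},{"x":0,"y":0,"z":0,"rx":0,"ry":0,"rz":0,"grip":0}]'
python3 -c "
from h import *
C=Crate((.527,-.020),-4.0)
s=ctrl.get_state();print(C.inv(s['eef_pos']),s['contact_force'],s['wrist_torque'])"
```

```text
time: 49.98
eef_pos: [0.5316, -0.0203, 0.1374]
tcp_rot: [0.999, -0.035, -0.003, -0.0]
contact_force: [-8.5, 1.0, -3.1]
opening: 0.286
finger_force: 81.0
[  4.5895   0.0305 137.4089] [-8.4806  1.0212 -3.1483] [ 0.0732  1.2409 -0.0171]
```

```bash
python3 -m creep '[{"x":0.5,"y":0,"z":3,"rx":0,"ry":0,"rz":0,"grip":0},{"x":0,"y":0,"z":3,"rx":0,"ry":0,"rz":0,"grip":0},{"x":0,"y":0,"z":3,"rx":0,"ry":0,"rz":0,"grip":0},{"x":0,"y":0,"z":3,"rx":0,"ry":0,"rz":0,"grip":0},{"x":0,"y":0,"z":3,"rx":0,"ry":0,"rz":0,"grip":0},{"x":0,"y":0,"z":3,"rx":0,"ry":0,"rz":0,"grip":0},{"x":0,"y":0,"z":3,"rx":0,"ry":0,"rz":0,"grip":0},{"x":0,"y":0,"z":3,"rx":0,"ry":0,"rz":0,"grip":0},{"x":0,"y":0,"z":0,"rx":0,"ry":0,"rz":0,"grip":0},{"x":0,"y":0,"z":0,"rx":0,"ry":0,"rz":0,"grip":0}]'
python3 -c "
from h import *
C=Crate((.527,-.020),-4.0)
s=ctrl.get_state();print(C.inv(s['eef_pos']),s['contact_force'],s['wrist_torque'])
W=optics.read_camera('wrist');T=Ro.from_quat(s['tcp_rot'])
b=max(blobs(mask(W,(3,170,60),(16,255,255)),100),key=cv2.contourArea);r=cv2.boundingRect(b)
q=plane(W,[(r[0]+r[2]/2,r[1]),(r[0]+r[2]/2,r[1]+r[3])],s['eef_pos'][2]+.0226);print('band in tool mm',T.inv().apply(q-s['eef_pos'])*1e3)"
```

```text
time: 50.82
eef_pos: [0.5323, -0.0203, 0.1134]
tcp_rot: [0.999, -0.035, -0.003, -0.0]
contact_force: [-8.1, 0.0, -2.5]
opening: 0.283
finger_force: 80.8
[  5.2923   0.0242 113.4291] [-8.1182  0.0033 -2.4729] [ 0.1349  1.1351 -0.0332]
band in tool mm [[ 26.4791   0.3794 -22.7443]
 [-24.1027   0.4087 -22.4697]]
```

```bash
python3 -m creep '[{"x":0,"y":0,"z":1,"rx":0,"ry":0,"rz":0,"grip":0},{"x":0,"y":0,"z":1,"rx":0,"ry":0,"rz":0,"grip":0},{"x":0,"y":0,"z":1,"rx":0,"ry":0,"rz":0,"grip":0},{"x":0,"y":0,"z":0.5,"rx":0,"ry":0,"rz":0,"grip":0},{"x":0,"y":0,"z":0,"rx":0,"ry":0,"rz":0,"grip":0},{"x":0,"y":0,"z":0,"rx":0,"ry":0,"rz":0,"grip":0},{"x":0,"y":0,"z":0,"rx":0,"ry":0,"rz":0,"grip":0},{"x":0,"y":0,"z":0,"rx":0,"ry":0,"rz":0,"grip":0},{"x":0,"y":0,"z":0,"rx":0,"ry":0,"rz":0,"grip":0},{"x":0,"y":0,"z":0,"rx":0,"ry":0,"rz":0,"grip":0}]'
python3 -m creep '[{"x":-1.5,"y":0,"z":0,"rx":0,"ry":0,"rz":0,"grip":0},{"x":-1.5,"y":0,"z":0,"rx":0,"ry":0,"rz":0,"grip":0},{"x":-1.5,"y":0,"z":0,"rx":0,"ry":0,"rz":0,"grip":0},{"x":-1.5,"y":0,"z":0,"rx":0,"ry":0,"rz":0,"grip":0},{"x":0,"y":0,"z":0,"rx":0,"ry":0,"rz":0,"grip":0},{"x":0,"y":0,"z":0,"rx":0,"ry":0,"rz":0,"grip":0},{"x":0,"y":0,"z":0,"rx":0,"ry":0,"rz":0,"grip":0},{"x":0,"y":0,"z":0,"rx":0,"ry":0,"rz":0,"grip":0},{"x":0,"y":0,"z":0,"rx":0,"ry":0,"rz":0,"grip":0},{"x":0,"y":0,"z":0,"rx":0,"ry":0,"rz":0,"grip":0}]'
python3 -c "
from h import *
C=Crate((.527,-.020),-4.0)
s=ctrl.get_state();print(C.inv(s['eef_pos']),s['contact_force'],s['wrist_torque'])"
```

```text
time: 51.7
eef_pos: [0.5327, -0.0204, 0.1104]
tcp_rot: [0.999, -0.035, -0.002, -0.0]
contact_force: [-7.8, 0.6, -1.0]
opening: 0.288
finger_force: 80.9
time: 52.53
eef_pos: [0.527, -0.02, 0.1105]
tcp_rot: [0.999, -0.035, -0.002, -0.0]
contact_force: [-6.0, 0.9, -1.3]
opening: 0.285
finger_force: 80.9
[  0.04    -0.0154 110.477 ] [-5.9674  0.8717 -1.2842] [0.0559 0.8937 0.0374]
```

The force of 6.0 N matches the plunger resting on the pocket floor. I'll bring the pin into the cup.

```bash
python3 -m creep '[{"x":-1,"y":0,"z":0.2,"rx":0,"ry":0,"rz":0,"grip":0},{"x":-1,"y":0,"z":0.2,"rx":0,"ry":0,"rz":0,"grip":0},{"x":-1,"y":0,"z":0.2,"rx":0,"ry":0,"rz":0,"grip":0},{"x":-1,"y":0,"z":0.2,"rx":0,"ry":0,"rz":0,"grip":0},{"x":-1,"y":0,"z":0.2,"rx":0,"ry":0,"rz":0,"grip":0},{"x":-1,"y":0,"z":0,"rx":0,"ry":0,"rz":0,"grip":0},{"x":-0.7,"y":0,"z":0,"rx":0,"ry":0,"rz":0,"grip":0},{"x":0,"y":0,"z":0,"rx":0,"ry":0,"rz":0,"grip":0},{"x":0,"y":0,"z":0,"rx":0,"ry":0,"rz":0,"grip":0},{"x":0,"y":0,"z":0,"rx":0,"ry":0,"rz":0,"grip":0}]'
python3 -c "
from h import *
C=Crate((.527,-.020),-4.0)
s=ctrl.get_state();print(C.inv(s['eef_pos']),s['contact_force'],s['wrist_torque'])"
```

```text
time: 53.37
eef_pos: [0.521, -0.0197, 0.1099]
tcp_rot: [0.999, -0.035, -0.001, -0.0]
contact_force: [-5.1, -0.1, -1.5]
opening: 0.286
finger_force: 80.9
[ -5.9698  -0.0954 109.8709] [-5.1278 -0.1385 -1.5242] [ 0.0644  0.6851 -0.0363]
```

```bash
python3 -m creep '[{"x":-0.5,"y":0,"z":0.3,"rx":0,"ry":0,"rz":0,"grip":0},{"x":-0.5,"y":0,"z":0.3,"rx":0,"ry":0,"rz":0,"grip":0},{"x":-0.5,"y":0,"z":0.3,"rx":0,"ry":0,"rz":0,"grip":0},{"x":-0.5,"y":0,"z":0,"rx":0,"ry":0,"rz":0,"grip":0},{"x":0,"y":0,"z":0,"rx":0,"ry":0,"rz":0,"grip":0},{"x":0,"y":0,"z":0,"rx":0,"ry":0,"rz":0,"grip":0},{"x":0,"y":0,"z":0,"rx":0,"ry":0,"rz":0,"grip":0},{"x":0,"y":0,"z":0,"rx":0,"ry":0,"rz":0,"grip":0},{"x":0,"y":0,"z":0,"rx":0,"ry":0,"rz":0,"grip":0},{"x":0,"y":0,"z":0,"rx":0,"ry":0,"rz":0,"grip":0}]'
python3 -c "
from h import *
C=Crate((.527,-.020),-4.0)
s=ctrl.get_state();print(C.inv(s['eef_pos']),s['contact_force'],s['wrist_torque'])"
```

```text
time: 54.2
eef_pos: [0.5193, -0.0196, 0.1091]
tcp_rot: [0.999, -0.035, -0.0, -0.0]
contact_force: [-4.7, 0.8, -1.4]
opening: 0.282
finger_force: 80.9
[ -7.6952  -0.1742 109.0767] [-4.6623  0.8313 -1.4053] [0.0266 0.6455 0.0892]
```

```bash
python3 -m creep '[{"x":-0.3,"y":0,"z":0.3,"rx":0,"ry":0,"rz":0,"grip":0},{"x":0,"y":0,"z":0,"rx":0,"ry":0,"rz":0,"grip":0},{"x":0,"y":0,"z":0,"rx":0,"ry":0,"rz":0,"grip":0.35},{"x":0,"y":0,"z":0,"rx":0,"ry":0,"rz":0,"grip":0.6},{"x":0,"y":0,"z":0,"rx":0,"ry":0,"rz":0,"grip":0.6},{"x":0,"y":0,"z":0,"rx":0,"ry":0,"rz":0,"grip":0.6},{"x":0,"y":0,"z":0,"rx":0,"ry":0,"rz":0,"grip":0.6},{"x":0,"y":0,"z":-5,"rx":0,"ry":0,"rz":0,"grip":0.6},{"x":0,"y":0,"z":-10,"rx":0,"ry":0,"rz":0,"grip":0.6},{"x":0,"y":0,"z":-15,"rx":0,"ry":0,"rz":0,"grip":0.6}]'
python3 -m creep '[{"x":0,"y":0,"z":-25,"rx":0,"ry":0,"rz":0,"grip":0.6},{"x":0,"y":0,"z":-25,"rx":0,"ry":0,"rz":0,"grip":0.6},{"x":0,"y":0,"z":-25,"rx":0,"ry":0,"rz":0,"grip":0.6},{"x":0,"y":0,"z":-25,"rx":0,"ry":0,"rz":0,"grip":0.6},{"x":0,"y":0,"z":-25,"rx":0,"ry":0,"rz":0,"grip":0.6},{"x":0,"y":0,"z":-10,"rx":0,"ry":0,"rz":0,"grip":0.6},{"x":0,"y":0,"z":0,"rx":0,"ry":0,"rz":0,"grip":0.6},{"x":0,"y":0,"z":0,"rx":0,"ry":0,"rz":0,"grip":0.6},{"x":0,"y":0,"z":0,"rx":0,"ry":0,"rz":0,"grip":0.6},{"x":0,"y":0,"z":0,"rx":0,"ry":0,"rz":0,"grip":0.6}]'
python3 - <<'E'
from h import *
C=Crate((.527,-.020),-4.0)
d={n:optics.read_camera(n) for n in("wrist","side","scene")};pickle.dump(d,open("c17.pkl","wb"))
W=d["wrist"]
b=max(blobs(mask(W,(3,170,60),(16,255,255)),100),key=cv2.contourArea);r=cv2.boundingRect(b);print(r)
print([C.inv(x) for x in plane(W,[(r[0]+r[2]/2,r[1]),(r[0]+r[2]/2,r[1]+r[3])],.131)])
a=cv2.resize(W["color"],(512,384));s=cv2.resize(d["scene"]["color"][180:320,205:355],(288,269));t=cv2.resize(d["side"]["color"][130:230,230:340],(288,262))
v=np.vstack([s,t]);cv2.imwrite("pics/f17.png",np.hstack([cv2.copyMakeBorder(a,0,v.shape[0]-384,0,0,cv2.BORDER_CONSTANT),v]))
E
```

```text
time: 55.03
eef_pos: [0.5183, -0.0195, 0.1385]
tcp_rot: [0.999, -0.035, -0.001, -0.0]
contact_force: [-0.5, 0.3, 0.4]
opening: 0.607
finger_force: 0.0
time: 55.87
eef_pos: [0.5181, -0.0194, 0.2715]
tcp_rot: [0.999, -0.035, -0.002, -0.0]
contact_force: [-0.3, -0.7, -0.3]
opening: 0.6
finger_force: 0.0
(241, 152, 31, 53)
[array([ 16.2062,  -0.2066, 131.    ]), array([-33.7924,  -0.2132, 131.    ])]
```

View pics/f17.png

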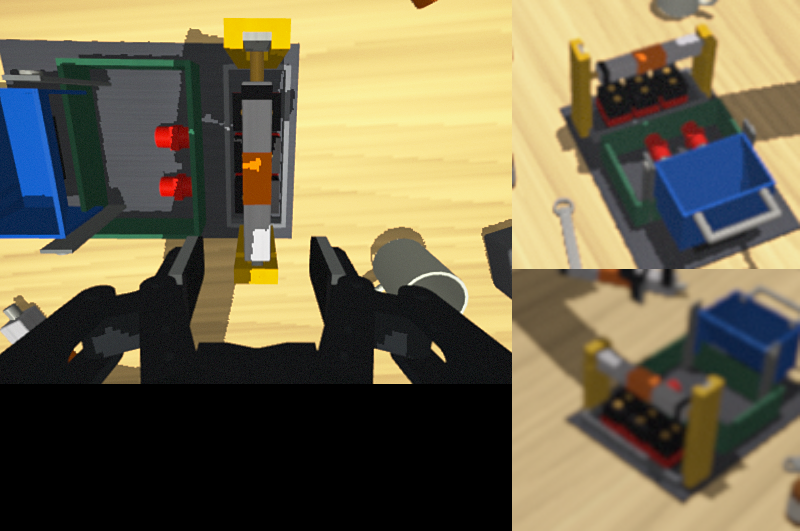

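The final views show the bar level between both cheeks, with its band centred at crate x −9, y 0 and at the right height. The pin is in the near cup and the plunger in the pocket. The packs stand below it, the two plugs are in the tray, and the empty bin is upright.

```bash
python3 -c "
from plant import sign_off
print(sign_off())"
```

```text
the job is handed in; nothing more can be done
None
```

I handed the job in: both plugs in the tray, the bin upright and empty, all three packs standing in the bay, and the spring bar seated in cup and pocket and let go; the sign-off gave no verdict.

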